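# Scoop two specimen capsules into the carrier

### The job

With the scoop from its stand, move two of the three specimen capsules from the steel tray into the blue carrier, one at a time, and leave the third in the tray; then lay the scoop back home on its stand. The capsules must not be touched by the gripper, nor dropped into the carrier from high up: lower the scoop's nose to the carrier and tip them out. Leave the bottles and the other things on the bench alone.

Things in the scene. Friction and masses are not known exactly. Their poses are not given: they have to be found in the camera images.
- scoop_grip (a point): Single-capsule scoop, 160 g: aluminium pan in front, orange straight handle behind and above. This point: middle of the handle, 78 mm above the pan's underside; x points from handle to nose, z up when the pan is level. The handle is a bar 14 mm wide, 24 mm tall, reaching 73 mm behind and 67 mm ahead of this point; on the stand it lies level, free on both sides here.
- scoop_pocket (a point): Axes as scoop_grip. Centre of a capsule lying crosswise in the pocket: 113.5 mm ahead of and 61.5 mm below scoop_grip, 16.5 mm above the pan's underside. Pan 52 mm wide, no side walls: the capsule overhangs 9 mm at each end. Within 10 degrees of level it stays; tipped nose down it rolls out over the lip somewhere between 15 and 40 degrees.
- scoop: The scoop's body; axes as scoop_grip; origin at the pan's underside, 1.5 mm ahead of the pocket point. Along x from the origin: front edge of the lip at +17.5 mm (lip 10 mm long, 3.5 mm thick), pocket floor 1.5 mm thick, front of the upright back wall (26 mm tall, 4 mm thick) at -18 mm; from it a strut 16 mm wide slopes up and back to the handle.
- stand_rest (a point): White scoop stand, fixed: where scoop_grip lies when the scoop is home, 84 mm above the bench; axes as scoop_grip's. Base plate 235 x 80 mm, 6 mm thick, on which the pan rests; a post 48 to 62 mm behind this point carries the handle's underside in an open fork 21 mm wide, wider above, its cheeks up to 90 mm above the bench.
- tray_floor (a point): Steel tray, fixed to the bench: centre of its inner floor, 6 mm above the bench. Inner size 170 mm along x by 100 mm along y; x points from the low end to the far end. Walls 6 mm thick, tops 44 mm above the bench, but the end at -x only 22 mm, so that the scoop's handle passes over it. Flat floor. A push of 3 to 12 N against the packed row carries the nearest capsule into the pocket if the lip slides on the floor.
- carrier_floor (a point): Blue open transport carrier with grey lining, fixed to the bench: centre of its inner floor, 5 mm above the bench. Inner size 130 mm along x by 116 mm along y; walls 5 mm thick, tops 50 mm above the bench all round.
- capsule0_center (a point): One of three alike sealed specimen capsules, amber with white cap: a round-ended cylinder 30 mm in diameter, 70 mm long along its own y, about 50 g, slippery and rolling easily. This point is its centre, 15 mm above the tray floor. They lie crosswise in a row, 26 to 46 mm between centres; pushed along x they roll and pack against the far wall, and the nearest then rides up over the scoop's lip into its pocket.
- capsule0: The same capsule as a body; origin on its surface, 15 mm off its centre line.
- capsule1_center (a point): One of three alike sealed specimen capsules, amber with white cap: a round-ended cylinder 30 mm in diameter, 70 mm long along its own y, about 50 g, slippery and rolling easily. This point is its centre, 15 mm above the tray floor. They lie crosswise in a row, 26 to 46 mm between centres; pushed along x they roll and pack against the far wall, and the nearest then rides up over the scoop's lip into its pocket.
- capsule1: The same capsule as a body; origin on its surface, 15 mm off its centre line.
- capsule2_center (a point): One of three alike sealed specimen capsules, amber with white cap: a round-ended cylinder 30 mm in diameter, 70 mm long along its own y, about 50 g, slippery and rolling easily. This point is its centre, 15 mm above the tray floor. They lie crosswise in a row, 26 to 46 mm between centres; pushed along x they roll and pack against the far wall, and the nearest then rides up over the scoop's lip into its pocket.
- capsule2: The same capsule as a body; origin on its surface, 15 mm off its centre line.
- reagent_bottle: Bystander, loose: white bottle with red cap, 62 mm across, 165 mm tall; origin under its centre. Leave it alone.
- stain_bottle: Bystander, loose: amber bottle with black cap, 54 mm across, 125 mm tall; origin under its centre. Leave it alone.
- gel_bottle: Bystander, loose: white bottle with white cap, 60 mm across, 150 mm tall; origin under its centre. Leave it alone.
- specimen_pot: Bystander, loose: clear pot with yellow cap, 64 mm across, 70 mm tall; origin under its centre. Leave it alone.
- slide_box: Bystander, loose: green slide box, 95 x 75 x 24 mm; origin under its centre. Leave it alone.
- timer: Bystander, loose: white bench timer, 65 x 65 x 22 mm; origin under its centre. Leave it alone.
Things that resemble listed ones, but are neither listed nor needed, are in the scene too. What is shaped like the part that bears carrier_floor but yellow is not meant. Leave any red look-alike of the part that bears tray_floor alone.

How it is judged:
By the outcome, as a careful person would: the job done as asked, in the order asked, and still so for the second after the job is handed in, with the robot touching nothing.
It also fails if it takes over 72 s, if anything falls off the work surface, if the arm or the gripper's body presses on something with over 40 N, if the wrist force passes 120 N, or if a joint passes its speed limit or range.

### The arm

A 7-joint arm with a two-finger parallel gripper is mounted at the origin on the work surface. World frame = base frame: x ahead of the robot, y to its left, z up, the work surface at z = 0. Lengths are in m, angles in rad, forces in N, time in s.
With the tool pointing down it reaches from about 0.4 to 0.9 m from the base axis. Payload 5.6 kg.
Tool frame: the origin (TCP) lies at the very end of the fingers, on their centre line; the grasp point (between the pads) lies 19 mm behind it; y points along the fingers, z is the direction in which the jaws open and shut, and the axes are right-handed (so a half turn about y gives the same grasp; the last joint's range is limited). The gripper opens to 92 mm and grips with 3 to 60 N. Pads are 20 mm wide; open, the fingers measure 128 mm over their backs; the gripper's body (75 mm by 189 mm) begins 69 mm behind the grasp point.
Start: joints at [-1.234, 0.468, -0.012, 1.603, 0.006, 1.071, -0.056], TCP at [0.241, 0.604, 0.19] pointing down, gripper open.
Joint ranges: [-2.53, 2.53], [-0.31, 2.02], [-1.57, 1.55], [0.28, 2.44], [-1.29, 4.43], [0.15, 1.84], [-2.92, 2.92]. Speed limits (rad/s): [2.57, 2.57, 3.14, 3.14, 3.14, 3.14, 3.14].

### API

Orientations are given as a rotation vector (axis times angle).
In Python, from plant import * gives the robot as it stands.
- The arm moves only by the tool arm_command, never from a script. Its argument "motion" is a list of rows, each a list of 7 numbers: the opening, from -1 (shut) to 1 (fully open), then the shift along the tool's x, y, z in cm, then the turn, a rotation vector about the tool's x, y, z in rad. In form: [[hand, x, y, z, wx, wy, wz], ...]. A call has 1 to 5 rows; each row shifts and turns the commanded pose from where the row before left it, along the tool's axes as they then stand; what a row does not reach is not made up. A row lasts 1/8 s, in which the tool goes at most 62.5 mm and 10.7 degrees, less where a joint would pass 70% of its speed; a pose out of reach is approached as far as the arm can. A call with a gripper value outside its range is refused whole. The fingers move at their own pace and stop on an object; the grip force is fixed at half the most. Time passes only in rows, so rows that do not move let the fingers close. It gives the time, the measured TCP pose, the force and the opening at its end, in the units of the state.
- read_state(): the state, without advancing time (a new reading comes with each control period).
- capture(name): name is "side" or "top" or "wrist"; returns the picture (420x560x3 uint8, blue, green, red); there is no depth.
- camera_model(name): a dict with "vertical_fov" (degrees; the focal length in pixels is half the picture's height over the tangent of half this angle, whatever the lens; pixels are square), "cx", "cy" (the principal point, pixels), "distortion" ([k1, k2, p1, p2, k3] as OpenCV has them; the pictures are not rectified), "cam_to_world" (4x4, takes a point from camera to world coordinates); the wrist camera has in their place "T_tool_cam" (4x4, takes a point from camera to tool coordinates, whose origin is the TCP and whose axes are the tool frame's). Camera axes: x right, y up, looking along -z (the intrinsics and any distortion apply to the point x, -y, -z); pixel columns grow to the right and rows downward; lengths in m; the calibration is good to about 2 mm. A picture is of the moment at which its call begins: read the wrist's pose just before it. camera_model takes no time and is no camera call.
- close_job(): hands the job in, once; it reports no verdict.
The state is a dict: "time": time; "joints": joint angles; "joint_velocities": joint speeds; "effort": joint torques, N m; "eef_pos": TCP position; "eef_rot": TCP orientation; "wrist_force": force on the tool from outside, world axes, zero at the start; "torque": the same for the moment, N m; "opening": opening from 0.0 (shut) to 1.0 (fully open).
Only numpy, scipy, OpenCV 4.12 (cv2) and the standard library are available. Lean on these libraries where they do the work, as an engineer would, in place of code of your own. Each camera call takes 0.05 s, during which the arm holds its last target.

## Working session

There is one attempt and no reset: what is moved stays moved. The work goes in short steps, Python scripts to look and compute and a tool call to move; the robot and the scene stay as the last step left them, time stands still between calls to the robot, and variables do not carry over. Pictures are saved under pics/ and viewed, and the job is handed in when it is done.

Besides the shell and the picture viewer there is one more tool, called after "Emit:" by a JSON object that holds its "name" and its "arguments". arm_command: Moves the arm, as the interface text tells. Its arguments: {"type":"object","properties":{"motion":{"type":"array"}},"required":["motion"]}

```bash
ls; mkdir -p pics; python3 - <<'E'
from plant import *
import cv2
s=read_state();print(s)
for n in ["side","top","wrist"]:
    m=camera_model(n);print(n,m)
    cv2.imwrite(f"pics/{n}0.png",capture(n))
E
```

```text
pics
{'time': 0.0, 'joints': array([-1.23402036,  0.46834339, -0.01160595,  1.60363021,  0.00599417,
        1.07139158, -0.0562953 ]), 'joint_velocities': array([ 0.00078357, -0.00077818, -0.0020208 ,  0.00180828,  0.00010902,
        0.00019106, -0.00045776]), 'effort': array([-1.67792305e-04, -5.20587337e+01, -1.25050163e-02, -2.43745530e+01,
       -5.67051012e-02,  1.71646447e-02,  1.86920793e-04]), 'eef_pos': array([0.24079501, 0.6030767 , 0.18875958]), 'eef_rot': array([-1.55190595,  0.29823652, -0.29789935]), 'wrist_force': array([0.13199295, 0.6103858 , 0.28375764]), 'torque': array([-0.00253611,  0.00092788, -0.01118713]), 'opening': 1.0001966831665836}
side {'vertical_fov': 44.47040495084073, 'cx': 276.97985233986685, 'cy': 205.19963298317964, 'distortion': array([-0.10295705,  0.        ,  0.        ,  0.        ,  0.        ]), 'cam_to_world': array([[ 0.89877185,  0.2449298 , -0.3636187 ,  0.06197806],
       [-0.4382235 ,  0.52651192, -0.72852272, -0.93746683],
       [ 0.01301266,  0.81412197,  0.58054809,  0.82941418],
       [ 0.        ,  0.        ,  0.        ,  
[... 292 characters left out ...]
 -0.02184166, -0.02489716, -0.0239046 ],
       [-0.02779535,  0.14438161,  0.98913162,  1.03288784],
       [ 0.        ,  0.        ,  0.        ,  1.        ]])}
wrist {'vertical_fov': 70.99913737539163, 'cx': 280.7971832913822, 'cy': 205.7372327334601, 'distortion': array([-0.01945771,  0.        ,  0.        ,  0.        ,  0.        ]), 'T_tool_cam': array([[-4.76552571e-04, -9.54423269e-01, -2.98456021e-01,
        -8.44254265e-02],
       [ 4.56857210e-05,  2.98456033e-01, -9.54423383e-01,
        -1.95873941e-01],
       [ 9.99999885e-01, -4.68468096e-04, -9.86264750e-05,
         5.24792985e-04],
       [ 0.00000000e+00,  0.00000000e+00,  0.00000000e+00,
         1.00000000e+00]])}
```

View pics/top0.png

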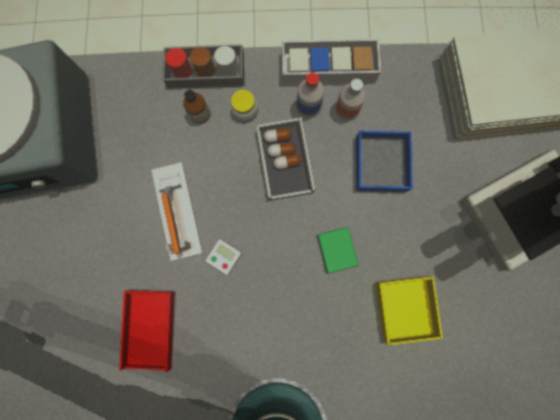

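View pics/side0.png

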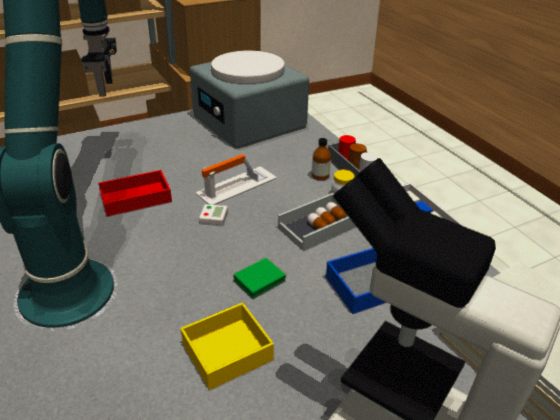

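View pics/wrist0.png

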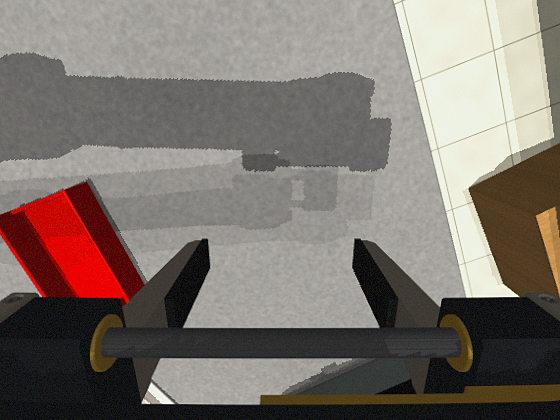

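```bash
python3 - <<'E'
import cv2
t=cv2.imread("pics/top0.png");s=cv2.imread("pics/side0.png")
a=cv2.resize(t[105:275,140:330],None,fx=4,fy=4,interpolation=cv2.INTER_CUBIC)[:600]
b=cv2.resize(s[130:260,180:360],None,fx=4.4,fy=4.4,interpolation=cv2.INTER_CUBIC)
cv2.imwrite("pics/tc.png",cv2.resize(t[110:270,140:330],None,fx=3.7,fy=3.7,interpolation=cv2.INTER_CUBIC));cv2.imwrite("pics/sc.png",b)
E
```

```text
(no output)
```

View pics/tc.png

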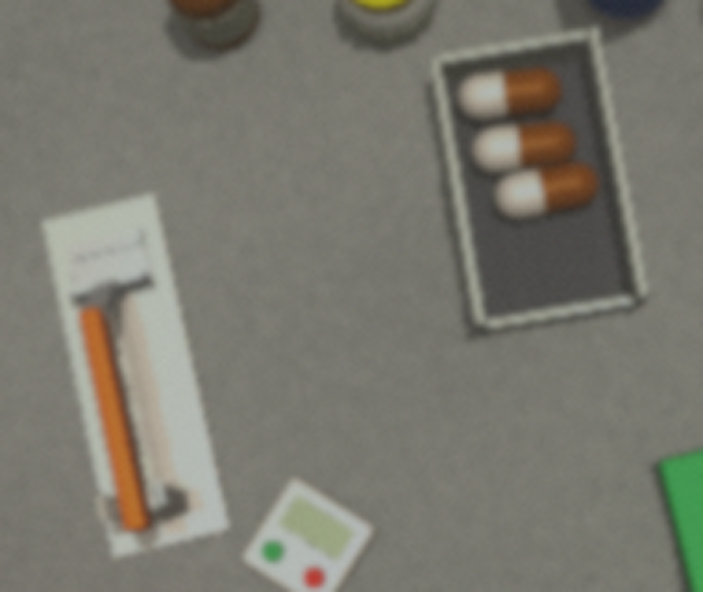

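View pics/sc.png

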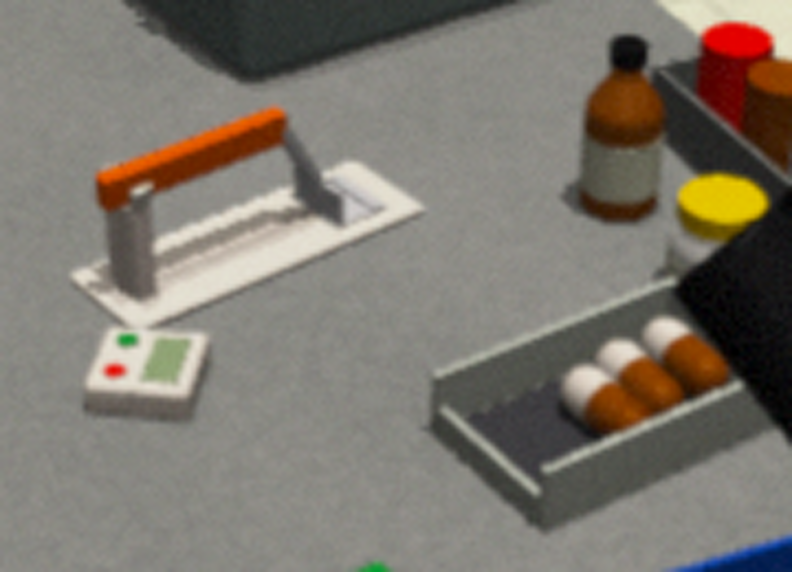

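```bash
cat > h.py <<'E'
import numpy as np,cv2
from scipy.spatial.transform import Rotation as R
from plant import *
def ray(name,uv,state=None):
    m=camera_model(name);f=210/np.tan(np.radians(m['vertical_fov'])/2)
    K=np.array([[f,0,m['cx']],[0,f,m['cy']],[0,0,1]])
    p=cv2.undistortPoints(np.array(uv,float).reshape(-1,1,2),K,np.array(m['distortion'])).reshape(-1,2)
    d=np.c_[p[:,0],-p[:,1],-np.ones(len(p))]
    if name=='wrist':
        T=np.eye(4);T[:3,:3]=R.from_rotvec(state['eef_rot']).as_matrix();T[:3,3]=state['eef_pos'];T=T@m['T_tool_cam']
    else:T=np.array(m['cam_to_world'])
    return T[:3,3],d@T[:3,:3].T
def plane(name,uv,z,state=None):
    o,d=ray(name,uv,state);return o+d*((z-o[2])/d[:,2])[:,None]
def proj(name,P,state=None):
    m=camera_model(name);f=210/np.tan(np.radians(m['vertical_fov'])/2)
    K=np.array([[f,0,m['cx']],[0,f,m['cy']],[0,0,1]])
    if name=='wrist':
        T=np.eye(4);T[:3,:3]=R.from_rotvec(state['eef_rot']).as_matrix();T[:3,3]=state['eef_pos'];T=T@m['T_tool_cam']
    else:T=np.array(m['cam_to_world'])
    Pc=(np.asarray(P,float).reshape(-1,3)-T[:3,3])@T[:3,:3];Pc=Pc*[1,-1,-1]
    return cv2.projectPoints(Pc,np.zeros(3),np.zeros(3),K,np.array(m['distortion']))[0].reshape(-1,2)
E
python3 - <<'E'
from h import *
t=cv2.imread("pics/top0.png");hsv=cv2.cvtColor(t,cv2.COLOR_BGR2HSV)
np.set_printoptions(precision=4,suppress=True)
def big(m,roi,n=1):
    mm=np.zeros_like(m);x0,y0,x1,y1=roi;mm[y0:y1,x0:x1]=m[y0:y1,x0:x1]
    c=cv2.findContours(mm,cv2.RETR_EXTERNAL,cv2.CHAIN_APPROX_NONE)[0]
    return sorted(c,key=cv2.contourArea)[::-1][:n]
# handle
m=cv2.inRange(hsv,(3,150,90),(20,255,255));c=big(m,(140,170,210,270))[0]
r=cv2.minAreaRect(c);b=cv2.boxPoints(r);P=plane('top',b,.096);print('handle',r,P[:,:2],np.linalg.norm(np.diff(P,axis=0),axis=1),P.mean(0))
# capsules
for c in big(m,(255,115,320,205),3):
    print('amber',cv2.contourArea(c),cv2.minAreaRect(c))
# stand
m=cv2.inRange(hsv,(0,0,140),(180,60,255));c=big(m,(140,150,215,270))[0]
r=cv2.minAreaRect(c);b=cv2.boxPoints(r);P=plane('top',b,.006);print('stand',r,P[:,:2],np.linalg.norm(np.diff(P,axis=0),axis=1),P.mean(0))
m=cv2.inRange(hsv,(100,120,40),(130,255,255));c=big(m,(350,120,420,200))[0]
r=cv2.minAreaRect(c);b=cv2.boxPoints(r);P=plane('top',b,.05);print('carrier',r,P[:,:2],np.linalg.norm(np.diff(P,axis=0),axis=1),P.mean(0))
cv2.imwrite("pics/tray.png",cv2.resize(t[110:205,250:420],None,fx=4.7,fy=4.7,interpolation=cv2.INTER_NEAREST))
E
```

```text
handle ((170.6923065185547, 222.96156311035156), (59.81542205810547, 6.0796003341674805), 78.69007110595703) [[0.5426 0.2496]
 [0.545  0.2359]
 [0.4122 0.2073]
 [0.4098 0.2206]] [0.0139 0.1358 0.0136] [0.4774 0.2283 0.096 ]
amber 89.0 ((293.5, 159.5), (9.0, 13.0), 90.0)
amber 84.5 ((287.1846618652344, 147.9769287109375), (8.6824312210083, 12.03136920928955), 82.87498474121094)
amber 80.0 ((283.3108215332031, 133.36485290527344), (8.38434886932373, 11.672327995300293), 80.53767395019531)
stand ((175.2353057861328, 211.05882263183594), (94.58167266845703, 34.058082580566406), 77.47119140625) [[0.6253 0.3118]
 [0.642  0.2274]
 [0.4108 0.1741]
 [0.3942 0.2555]] [0.086  0.2372 0.0831] [0.5181 0.2422 0.006 ]
carrier ((384.5, 160.0), (58.0, 53.0), 90.0) [[ 0.6942 -0.2081]
 [ 0.6916 -0.3356]
 [ 0.55   -0.3257]
 [ 0.5528 -0.201 ]] [0.1276 0.1419 0.1247] [ 0.6221 -0.2676  0.05  ]
```

View pics/tray.png

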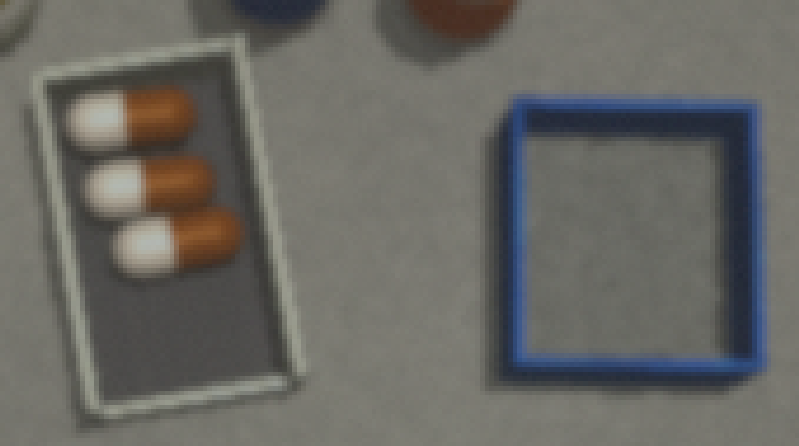

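```bash
python3 - <<'E'
from h import *
np.set_printoptions(precision=4,suppress=True)
f=lambda l:np.array(l,float)/4.7+[250,110]-.4
P=plane('top',f([[33,75],[243,38],[305,378],[85,418]]),.044);print(P)
Q=plane('top',f([[305,378],[90,418]]),.022);print(Q)
far=P[:2].mean(0); 
d=P[0]-P[3];d2=P[1]-P[2];print(np.degrees(np.arctan2([d[1],d2[1]],[d[0],d2[0]])),np.linalg.norm(d),np.linalg.norm(d2),np.linalg.norm(P[0]-P[1]))
e=P[0]-P[1];print(np.degrees(np.arctan2(-e[0],e[1])))
C=plane('top',f([[130,119],[148,187],[176,243]]),.025);print(C)
ci=plane('top',f([[508,95],[760,105],[765,380],[508,370]]),.05);print('carr',ci,ci.mean(0))
fl=plane('top',f([[528,137],[722,137],[722,358],[526,356]]),.005);print(fl)
for n,p,z in [('pot',(243,100),.07),('stain',(190,96),.125),('gel',(356,87),.15),('reag',(312,78),.165)]:print(n,plane('top',[p],z))
E
```

```text
[[ 0.7162  0.0355  0.044 ]
 [ 0.7332 -0.0734  0.044 ]
 [ 0.5537 -0.0994  0.044 ]
 [ 0.5358  0.0116  0.044 ]]
[[ 0.5578 -0.101   0.022 ]
 [ 0.5394  0.0098  0.022 ]]
[7.5701 8.2252] 0.18192660772029776 0.18135895355808887 0.11028462320502752
8.885246386400826
[[ 0.6973 -0.0139  0.025 ]
 [ 0.6602 -0.0226  0.025 ]
 [ 0.6299 -0.0364  0.025 ]]
carr [[ 0.6972 -0.2075  0.05  ]
 [ 0.6892 -0.3362  0.05  ]
 [ 0.5465 -0.3287  0.05  ]
 [ 0.5544 -0.2003  0.05  ]] [ 0.6218 -0.2682  0.05  ]
[[ 0.6886 -0.2253  0.005 ]
 [ 0.6865 -0.3288  0.005 ]
 [ 0.5667 -0.3208  0.005 ]
 [ 0.57   -0.2182  0.005 ]]
pot [[0.772  0.0659 0.07  ]]
stain [[0.7629 0.1817 0.125 ]]
gel [[ 0.7622 -0.1903  0.15  ]]
reag [[ 0.7787 -0.0933  0.165 ]]
```

```bash
python3 - <<'E'
from h import *
np.set_printoptions(precision=3,suppress=True)
for uv in [(467,195),(512,270),(555,153)]:
  for z in [0,.05,.1,.15,.2,.25,.3,.35]:
    p=plane('top',[uv],z);print(uv,p[0],proj('side',p)[0])
t=cv2.imread("pics/top0.png")
cv2.imwrite("pics/ms.png",cv2.resize(t[110:290,400:560],None,fx=3.3,fy=3.3,interpolation=cv2.INTER_CUBIC))
E
```

```text
(467, 195) [ 0.541 -0.48   0.   ] [389.051 367.153]
(467, 195) [ 0.533 -0.458  0.05 ] [382.724 344.154]
(467, 195) [ 0.525 -0.436  0.1  ] [376.087 320.158]
(467, 195) [ 0.516 -0.413  0.15 ] [369.13  295.144]
(467, 195) [ 0.508 -0.391  0.2  ] [361.845 269.09 ]
(467, 195) [ 0.5   -0.369  0.25 ] [354.223 241.983]
(467, 195) [ 0.492 -0.347  0.3  ] [346.256 213.812]
(467, 195) [ 0.484 -0.325  0.35 ] [337.941 184.575]
(512, 270) [ 0.355 -0.576  0.   ] [332.24  448.289]
(512, 270) [ 0.355 -0.549  0.05 ] [326.991 419.557]
(512, 270) [ 0.356 -0.523  0.1  ] [321.52  389.665]
(512, 270) [ 0.357 -0.496  0.15 ] [315.831 358.634]
(512, 270) [ 0.358 -0.469  0.2  ] [309.929 326.491]
(512, 270) [ 0.359 -0.443  0.25 ] [303.819 293.275]
(512, 270) [ 0.359 -0.416  0.3  ] [297.51  259.031]
(512, 270) [ 0.36  -0.389  0.35 ] [291.012 223.816]
(555, 153) [ 0.645 -0.718  0.   ] [515.622 444.102]
(555, 153) [ 0.631 -0.685  0.05 ] [505.167 416.61 ]
(555, 153) [ 0.618 -0.651  0.1  ] [494.054 387.812]
(555, 153) [ 0.605 -0.618  0.15 ] [482.286 357.729]
(555, 153) [ 0.592 -0.584  0.2  ] [469.865 326.39 ]
(555, 153) [ 0.578 -0.55   0.25 ] [456.799 293.833]
(555, 153) [ 0.565 -0.517  0.3  ] [443.098 260.107]
(555, 153) [ 0.552 -0.483  0.35 ] [428.778 225.275]
```

View pics/ms.png

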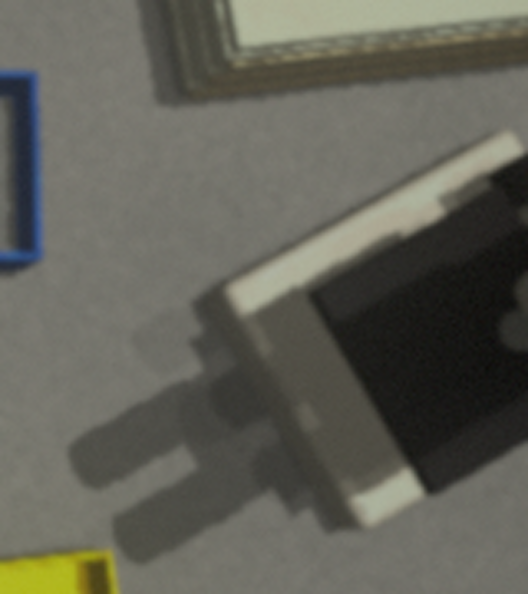

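```bash
cat >> h.py <<'E'
def tgt(grip,yaw,pitch=0,along=0.019):
    """scoop grip point, yaw deg, nose-down pitch deg -> TCP pos,Rot (tool z=scoop y)"""
    S=R.from_euler('z',yaw,degrees=True)*R.from_euler('y',pitch,degrees=True)
    M=S.as_matrix()
    T=np.c_[M[:,0],-M[:,2],M[:,1]]
    return np.array(grip)-M[:,2]*along,R.from_matrix(T)
def pts2pocket(pocket,yaw,pitch=0):
    S=R.from_euler('z',yaw,degrees=True)*R.from_euler('y',pitch,degrees=True)
    return np.array(pocket)-S.apply([.1135,0,-.0615])
def plan(p1,R1,n,hand,p0=None,R0=None):
    if p0 is None:
        s=read_state();p0=s['eef_pos'];R0=R.from_rotvec(s['eef_rot'])
    dr=(R0.inv()*R1).as_rotvec();rows=[];Rc=R0;pc=np.array(p0)
    for i in range(n):
        Rn=R0*R.from_rotvec(dr*(i+1)/n);pn=p0+(np.array(p1)-p0)*(i+1)/n
        t=np.round(Rc.inv().apply(pn-pc)*100,2);w=np.round((Rc.inv()*Rn).as_rotvec(),3)
        rows.append([hand,*t.tolist(),*w.tolist()])
        pc=pc+Rc.apply(t/100);Rc=Rc*R.from_rotvec(w)
    print('\n'.join(str(r) for r in rows));print('max step cm',max(np.linalg.norm(r[1:4]) for r in rows),'rad',np.linalg.norm(dr)/n)
def st():
    s=read_state();M=R.from_rotvec(s['eef_rot']).as_matrix();np.set_printoptions(precision=4,suppress=True)
    S=np.c_[M[:,0],M[:,2],-M[:,1]];g=s['eef_pos']+S[:,2]*.019
    e=R.from_matrix(S).as_euler('ZYX',degrees=True)
    print('t',s['time'],'tcp',s['eef_pos'],'grip',g,'yaw,pitch,roll',e,'pocket',g+S@[.1135,0,-.0615],'F',s['wrist_force'],'T',s['torque'],'open',s['opening'],'q',s['joints'])
    return s
E
python3 - <<'E'
from h import *
st()
p,r=tgt([.455,.224,.20+.019],12.5)
plan(p,r,10,1)
E
```

```text
t 0.15 tcp [0.2409 0.6032 0.189 ] grip [0.2409 0.6032 0.208 ] yaw,pitch,roll [-21.7654  -0.0049  -0.0762] pocket [0.3463 0.5611 0.1465] F [ 0.4443  0.06   -0.683 ] T [-0.019  -0.0124  0.0145] open 1.001045437170494 q [-1.234   0.4682 -0.0116  1.6034  0.006   1.0714 -0.0563]
[1, 3.39, -0.11, -2.73, 0.0, -0.06, -0.0]
[1, 3.23, -0.1, -2.92, 0.0, -0.06, -0.0]
[1, 3.04, -0.11, -3.12, 0.0, -0.059, -0.0]
[1, 2.86, -0.11, -3.29, 0.001, -0.06, -0.0]
[1, 2.65, -0.11, -3.45, -0.0, -0.06, -0.0]
[1, 2.44, -0.1, -3.61, -0.0, -0.06, -0.0]
[1, 2.22, -0.11, -3.75, -0.0, -0.06, -0.0]
[1, 1.99, -0.11, -3.87, -0.0, -0.059, -0.0]
[1, 1.76, -0.11, -3.98, 0.0, -0.06, -0.0]
[1, 1.52, -0.11, -4.09, 0.0, -0.06, -0.0]
max step cm 4.3646993023574945 rad 0.059804627345876174
```

Emit:
{"name": "arm_command", "arguments": {"motion": [[1,3.4,-0.1,-2.7,0,-0.06,0],[1,3.2,-0.1,-2.9,0,-0.06,0],[1,3.0,-0.1,-3.1,0,-0.06,0],[1,2.9,-0.1,-3.3,0,-0.06,0],[1,2.7,-0.1,-3.4,0,-0.06,0]]}}

```text
time: 0.78
eef_pos: [0.3492, 0.4137, 0.1945]
eef_rot: [-1.57, 0.061, -0.061]
wrist_force: [0.8, 0.1, 0.3]
opening: 1.002
```

Emit:
{"name": "arm_command", "arguments": {"motion": [[1,2.4,-0.1,-3.6,0,-0.06,0],[1,2.2,-0.1,-3.7,0,-0.06,0],[1,2.0,-0.1,-3.9,0,-0.06,0],[1,1.8,-0.1,-4.0,0,-0.06,0],[1,1.5,-0.1,-4.1,0,-0.06,0]]}}

```text
time: 1.4
eef_pos: [0.4564, 0.2244, 0.1997]
eef_rot: [-1.564, -0.175, 0.174]
wrist_force: [0.3, 0.1, -0.3]
opening: 1.002
```

Emit:
{"name": "arm_command", "arguments": {"motion": [[1,0,0,0,0,0,0],[1,0,0,0,0,0,0]]}}

```text
time: 1.65
eef_pos: [0.4554, 0.2262, 0.1996]
eef_rot: [-1.564, -0.172, 0.173]
wrist_force: [0.4, -0.2, -0.1]
opening: 1.001
```

```bash
python3 - <<'E'
from h import *
s=st();cv2.imwrite("pics/w1.png",capture('wrist'))
E
```

```text
t 1.65 tcp [0.4554 0.2262 0.1996] grip [0.4554 0.2262 0.2186] yaw,pitch,roll [12.6094  0.0248  0.0229] pocket [0.5661 0.251  0.157 ] F [ 0.4472 -0.2445 -0.1242] T [0.0725 0.0111 0.0098] open 1.000804093410924 q [-0.5818  0.2164  0.0636  1.938  -0.017   0.9879  1.2805]
```

View pics/w1.png

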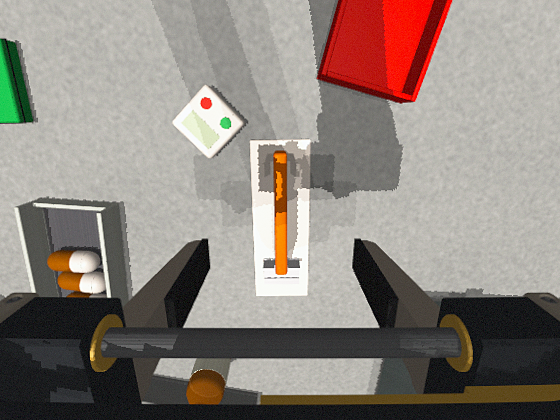

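```bash
python3 - <<'E'
from h import *
s=read_state();w=cv2.imread("pics/w1.png");hsv=cv2.cvtColor(w,cv2.COLOR_BGR2HSV)
m=cv2.inRange(hsv,(3,150,60),(22,255,255));m[:,:255]=0;m[:,310:]=0;m[300:]=0;m[:145]=0
m=cv2.morphologyEx(m,cv2.MORPH_CLOSE,np.ones((15,3)))
c=max(cv2.findContours(m,0,1)[0],key=cv2.contourArea);r=cv2.minAreaRect(c);b=cv2.boxPoints(r)
print(r);P=plane('wrist',b,.096,s);print(P);print(np.linalg.norm(np.diff(P,axis=0),axis=1),P.mean(0))
# axis by row centers
ys=np.arange(160,268,4);uv=[(np.mean(np.where(m[y])[0]),y) for y in ys];Q=plane('wrist',uv,.096,s)
k=np.polyfit(Q[:,0],Q[:,1],1);print('yaw',np.degrees(np.arctan(k[0])),'y at .48',np.polyval(k,.48))
ends=plane('wrist',[(281,np.where(m[:,281])[0].min()),(281,np.where(m[:,281])[0].max()+1)],.096,s);print(ends)
mw=cv2.inRange(hsv,(0,0,180),(180,40,255));mw[:,:240]=0;mw[:,320:]=0;mw[300:]=0;mw[:132]=0
b=cv2.boxPoints(cv2.minAreaRect(max(cv2.findContours(mw,0,1)[0],key=cv2.contourArea)));P=plane('wrist',b,.006,s);print(b,P,np.linalg.norm(np.diff(P,axis=0),axis=1),P.mean(0))
E
```

```text
((279.5, 212.5), (123.0, 13.0), 90.0)
[[0.40961394 0.20869646 0.096     ]
 [0.40673205 0.22147586 0.096     ]
 [0.54316033 0.25300963 0.096     ]
 [0.5464484  0.23842597 0.096     ]]
[0.01310032 0.14002519 0.01494973] [0.47648868 0.23040198 0.096     ]
yaw 13.0116288845331 y at .48 0.23216685945269
[[0.40784095 0.2165608  0.096     ]
 [0.54569531 0.24768735 0.096     ]]
[[240. 132.]
 [319. 132.]
 [319. 299.]
 [240. 299.]] [[0.40621886 0.16217874 0.006     ]
 [0.38384907 0.26137233 0.006     ]
 [0.6256499  0.32589042 0.006     ]
 [0.65243816 0.20706976 0.006     ]] [0.10168469 0.25026032 0.12180296] [0.517039   0.23912781 0.006     ]
```

```bash
python3 - <<'E'
from h import *
p,r=tgt([.4795,.232,.084],13)
plan(p,r,5,0)
E
```

```text
[0, 0.5, 2.69, -0.01, -0.0, -0.001, -0.0]
[0, 0.5, 2.69, -0.0, -0.0, -0.001, -0.0]
[0, 0.5, 2.69, -0.01, -0.0, -0.001, -0.0]
[0, 0.5, 2.69, -0.01, -0.0, -0.001, -0.0]
[0, 0.49, 2.69, -0.0, -0.0, -0.002, -0.0]
max step cm 2.7360921037128847 rad 0.00110785007480311
```

Emit:
{"name": "arm_command", "arguments": {"motion": [[0.3,0.8,2.5,0,0,-0.007,0],[0.3,0.8,2.5,0,0,0,0],[0.3,0.8,3.0,0,0,0,0],[0.3,0.1,3.0,0,0,0,0],[0.3,0,2.4,0,0,0,0]]}}

```text
time: 2.33
eef_pos: [0.4791, 0.2328, 0.0643]
eef_rot: [-1.563, -0.179, 0.181]
wrist_force: [0.6, -0.7, 0.6]
opening: 0.649
```

Emit:
{"name": "arm_command", "arguments": {"motion": [[0.3,0,0,0,0,0,0]]}}

```text
time: 2.45
eef_pos: [0.4781, 0.232, 0.064]
eef_rot: [-1.564, -0.177, 0.183]
wrist_force: [-0.3, 0.0, -0.3]
opening: 0.646
```

```bash
python3 - <<'E'
from h import *
s=st();cv2.imwrite("pics/w2.png",capture('wrist'))
E
```

```text
t 2.45 tcp [0.4781 0.232  0.064 ] grip [0.4782 0.232  0.083 ] yaw,pitch,roll [13.1444  0.2362 -0.0393] pocket [0.5885 0.2577 0.021 ] F [-0.3498  0.0029 -0.2619] T [ 0.0439 -0.0095 -0.0571] open 0.6463652496199347 q [-0.5618  0.4418  0.0584  1.9897 -0.0388  0.7153  1.3205]
```

View pics/w2.png

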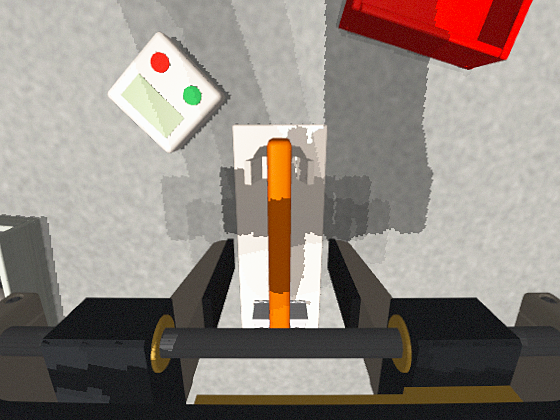

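Emit:
{"name": "arm_command", "arguments": {"motion": [[-1,0,0,0,0,0,0],[-1,0,0,0,0,0,0],[-1,0,0,0,0,0,0],[-1,0,0,0,0,0,0]]}}

```text
time: 3.0
eef_pos: [0.4804, 0.2314, 0.0661]
eef_rot: [-1.563, -0.179, 0.178]
wrist_force: [-0.0, 0.1, -0.5]
opening: 0.236
```

Emit:
{"name": "arm_command", "arguments": {"motion": [[-1,0,0,0,0,0,0],[-1,0,0,0,0,0,0],[-1,0,0,0,0,0,0]]}}

```text
time: 3.38
eef_pos: [0.4803, 0.2313, 0.0658]
eef_rot: [-1.563, -0.178, 0.178]
wrist_force: [0.5, -0.4, 2.1]
opening: 0.144
```

```bash
python3 - <<'E'
from h import *
s=st()
E
```

```text
t 3.375 tcp [0.4803 0.2313 0.0658] grip [0.4803 0.2313 0.0848] yaw,pitch,roll [13.0156 -0.0082  0.0019] pocket [0.5909 0.2569 0.0233] F [ 0.4939 -0.419   2.144 ] T [-0.0058  0.1042  0.0218] open 0.14432292520660744 q [-0.5601  0.439   0.0596  1.9886 -0.0386  0.7149  1.321 ]
```

Emit:
{"name": "arm_command", "arguments": {"motion": [[-1,0,-1.0,0,0,0,0],[-1,0,-2.5,0,0,0,0],[-1,0,-4,0,0,0,0],[-1,0,-4,0,0,0,0],[-1,0,-2,0,0,0,0]]}}

```text
time: 4.0
eef_pos: [0.4809, 0.2316, 0.2034]
eef_rot: [-1.562, -0.18, 0.176]
wrist_force: [0.3, 0.1, -1.5]
opening: 0.149
```

```bash
python3 - <<'E'
from h import *
s=st();cv2.imwrite("pics/s3.png",capture('side'));cv2.imwrite("pics/w3.png",capture('wrist'))
c,sn=np.cos(np.radians(8.2)),np.sin(np.radians(8.2))
def tray(x,y,z): return np.array([.635+c*x-sn*y,-.0315+sn*x+c*y,z])
g=pts2pocket(tray(-.046,-.004,.0225+.09),8.2);p,r=tgt(g,8.2);print(g,p)
plan(p,r,6,-1)
E
```

```text
t 4.0 tcp [0.4809 0.2316 0.2034] grip [0.4809 0.2316 0.2224] yaw,pitch,roll [13.0032 -0.1733  0.0531] pocket [0.5916 0.2572 0.1612] F [ 0.293   0.1267 -1.5178] T [0.0415 0.0511 0.0157] open 0.14850168180105755 q [-0.5724  0.2534  0.0719  1.8804 -0.0214  1.0053  1.3064]
[ 0.4777 -0.0582  0.174 ] [ 0.4777 -0.0582  0.155 ]
[-1, -1.15, 0.79, -4.7, -0.0, 0.014, 0.001]
[-1, -1.09, 0.8, -4.71, -0.001, 0.014, 0.001]
[-1, -1.02, 0.8, -4.73, 0.0, 0.014, 0.0]
[-1, -0.96, 0.8, -4.74, -0.0, 0.014, 0.001]
[-1, -0.89, 0.8, -4.76, -0.0, 0.014, 0.001]
[-1, -0.81, 0.8, -4.77, -0.001, 0.014, 0.001]
max step cm 4.908125915255231 rad 0.014004131002342825
```

View pics/s3.png

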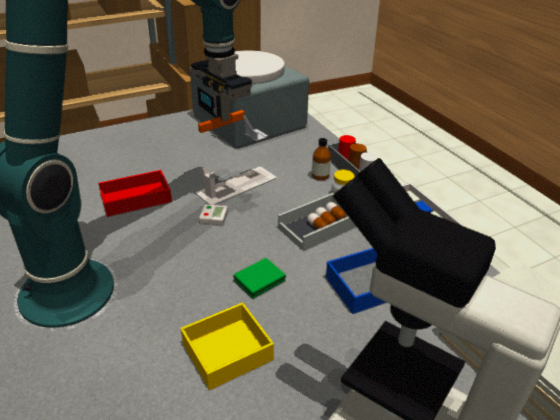

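View pics/w3.png

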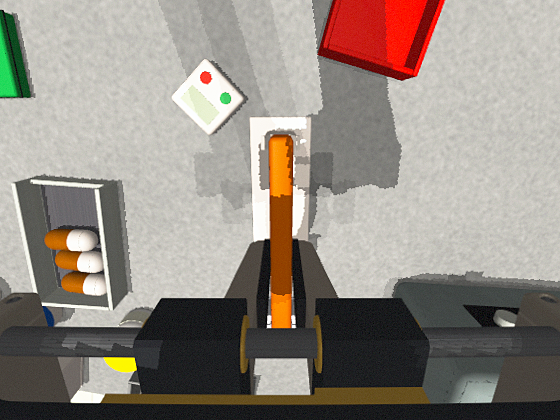

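```bash
python3 - <<'E'
from h import *
s=st();M=R.from_rotvec(s['eef_rot']).as_matrix();S=np.c_[M[:,0],M[:,2],-M[:,1]];g=s['eef_pos']+S[:,2]*.019
for q in [(-.073,0,.012),(-.073,.007,.012),(-.073,-.007,.012),(-.073,0,-.012)]:
  print(q,proj('wrist',[g+S@np.array(q)],s))
print(proj('side',[g+S@np.array(q) for q in [(-.073,0,.012),(.067,0,.012),(.1325,-.026,-.078),(.1325,.026,-.078)]]))
i=cv2.imread('pics/w3.png');cv2.imwrite('pics/w3a.png',cv2.resize(i[165:325,0:140],None,fx=3.7,fy=3.7,interpolation=cv2.INTER_CUBIC))
cv2.imwrite('pics/w3b.png',cv2.resize(i[120:160,255:310],None,fx=8,fy=8))
i=cv2.imread('pics/s3.png');cv2.imwrite('pics/s3b.png',cv2.resize(i[95:155,180:290],None,fx=7,fy=7,interpolation=cv2.INTER_CUBIC))
E
```

```text
t 4.1 tcp [0.4815 0.2319 0.2034] grip [0.4815 0.2319 0.2224] yaw,pitch,roll [13.0055 -0.2732  0.0861] pocket [0.5923 0.2576 0.1614] F [-0.3234  0.6097 -1.6222] T [ 0.0091  0.096  -0.0013] open 0.14515750612741712 q [-0.5724  0.2535  0.0719  1.8803 -0.0215  1.0035  1.3065]
(-0.073, 0, 0.012) [[280.4287 135.2466]]
(-0.073, 0.007, 0.012) [[293.2387 135.2555]]
(-0.073, -0.007, 0.012) [[267.6189 135.2429]]
(-0.073, 0, -0.012) [[280.4821 132.5771]]
[[199.1024 124.3316]
 [243.3011 109.7961]
 [268.2407 135.8217]
 [257.161  129.1504]]
```

View pics/w3a.png

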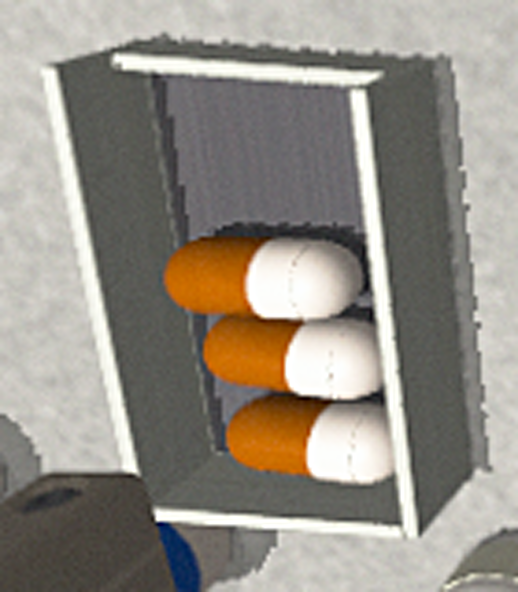

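View pics/w3b.png

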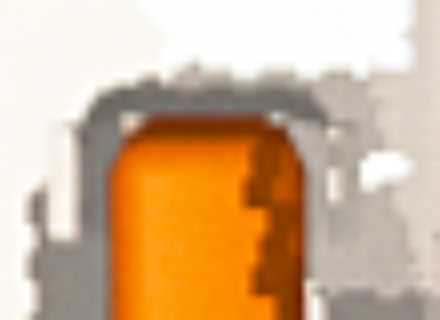

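View pics/s3b.png

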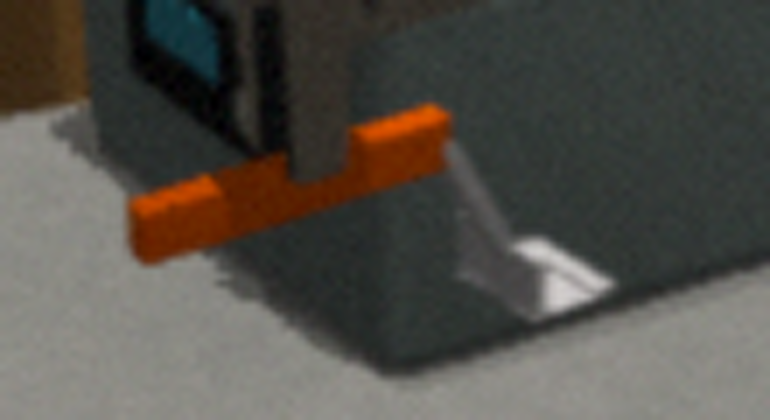

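```bash
python3 - <<'E'
from h import *
s=read_state()
f=lambda l:np.array(l,float)/3.7+[0,165]-.37
P=plane('wrist',f([[45,68],[55,65],[352,90],[368,88],[418,535],[153,520],[160,510],[125,470]]),.044,s);print('walltop L-out,L-in,R-in,R-out, far Rout, far Lout',P)
Q=plane('wrist',f([[115,55],[382,72]]),.022,s);print(Q)
C=plane('wrist',f([[263,279],[292,357],[311,441]]),.024,s);print('caps',C)
c,sn=np.cos(np.radians(8.2)),np.sin(np.radians(8.2))
for X in [P,Q,C]:
  d=X[:,:2]-[.635,-.0315];print(np.c_[c*d[:,0]+sn*d[:,1],-sn*d[:,0]+c*d[:,1]])
E
```

```text
walltop L-out,L-in,R-in,R-out, far Rout, far Lout [[ 0.55518785 -0.09668586  0.044     ]
 [ 0.55333263 -0.09323012  0.044     ]
 [ 0.53932698  0.00691636  0.044     ]
 [ 0.53739151  0.01223439  0.044     ]
 [ 0.71482068  0.03832742  0.044     ]
 [ 0.73253918 -0.0640064   0.044     ]
 [ 0.72713683 -0.06116264  0.044     ]
 [ 0.71177603 -0.07412265  0.044     ]]
[[ 0.554211   -0.09046463  0.022     ]
 [ 0.53888234  0.00448664  0.022     ]]
caps [[ 0.62997147 -0.035334    0.024     ]
 [ 0.66114766 -0.02386922  0.024     ]
 [ 0.69765839 -0.01578709  0.024     ]]
[[-0.08829356 -0.05313589]
 [-0.08963692 -0.04945087]
 [-0.0892156   0.05166934]
 [-0.09037277  0.05720905]
 [ 0.08896402  0.05772878]
 [ 0.09190561 -0.04608598]
 [ 0.08696409 -0.04250075]
 [ 0.06991186 -0.05313736]]
[[-0.08837309 -0.04683894]
 [-0.09000224  0.04932788]]
[[-0.00552396 -0.00307758]
 [ 0.02696871  0.00382335]
 [ 0.0642589   0.00661536]]
```

```bash
cat >> h.py <<'E'
_c,_s=np.cos(np.radians(8.2)),np.sin(np.radians(8.2))
def tray(x,y,z): return np.array([.635+_c*x-_s*y,-.0315+_s*x+_c*y,z])
def untray(p):
    d=np.array(p)[:2]-[.635,-.0315];return _c*d[0]+_s*d[1],-_s*d[0]+_c*d[1]
E
python3 - <<'E'
from h import *
st()
g=pts2pocket(tray(-.047,-.002,.0225+.08),8.2);p,r=tgt(g,8.2);print(g,p)
plan(p,r,6,-1)
E
```

```text
t 4.1 tcp [0.4815 0.2319 0.2034] grip [0.4815 0.2319 0.2224] yaw,pitch,roll [13.0055 -0.2732  0.0861] pocket [0.5923 0.2576 0.1614] F [-0.3234  0.6097 -1.6222] T [ 0.0091  0.096  -0.0013] open 0.14515750612741712 q [-0.5724  0.2535  0.0719  1.8803 -0.0215  1.0035  1.3065]
[ 0.4764 -0.0564  0.164 ] [ 0.4764 -0.0564  0.145 ]
[-1, -1.17, 0.96, -4.66, -0.0, 0.014, 0.001]
[-1, -1.1, 0.96, -4.68, -0.001, 0.014, 0.001]
[-1, -1.04, 0.97, -4.7, 0.0, 0.014, 0.0]
[-1, -0.97, 0.97, -4.71, -0.0, 0.014, 0.001]
[-1, -0.9, 0.96, -4.72, -0.0, 0.014, 0.001]
[-1, -0.84, 0.97, -4.73, -0.001, 0.014, 0.001]
max step cm 4.910448044730745 rad 0.014004131002342825
```

Emit:
{"name": "arm_command", "arguments": {"motion": [[-1,-1.2,0.8,-4.7,0,0.014,0],[-1,-1.1,0.8,-4.7,0,0.014,0],[-1,-1.0,1.0,-4.7,0,0.014,0],[-1,-1.0,1.0,-4.7,0,0.014,0],[-1,-0.9,1.1,-4.7,0,0.014,0]]}}

```text
time: 4.72
eef_pos: [0.4747, -0.011, 0.1525]
eef_rot: [-1.567, -0.122, 0.124]
wrist_force: [1.0, 0.5, -1.5]
opening: 0.146
```

Emit:
{"name": "arm_command", "arguments": {"motion": [[-1,-0.8,1.1,-4.7,0,0.014,0],[-1,0,0,0,0,0,0],[-1,0,0,0,0,0,0]]}}

```text
time: 5.1
eef_pos: [0.4747, -0.0564, 0.142]
eef_rot: [-1.567, -0.112, 0.114]
wrist_force: [0.0, 0.4, -1.6]
opening: 0.143
```

```bash
python3 - <<'E'
from h import *
s=st();print(untray(s['eef_pos']))
g=pts2pocket(tray(-.047,-.002,.0225),8.2);p,r=tgt(g,8.2);p[2]=.0705
plan(p,r,4,-1)
E
```

```text
t 5.1 tcp [ 0.4747 -0.0564  0.142 ] grip [ 0.4747 -0.0564  0.161 ] yaw,pitch,roll [8.215  0.0756 0.0341] pocket [ 0.5869 -0.0402  0.0994] F [ 0.0057  0.3721 -1.5604] T [0.0264 0.0884 0.0024] open 0.14305217820036426 q [-0.17    0.2391  0.2507  2.0709 -0.0792  0.8418  1.8409]
(np.float64(-0.16224789346146368), np.float64(-0.0018072984247272904))
[-1, 0.05, 1.79, -0.01, -0.0, 0.0, -0.0]
[-1, 0.04, 1.79, -0.0, -0.0, 0.0, -0.001]
[-1, 0.05, 1.79, -0.01, -0.0, 0.0, 0.0]
[-1, 0.04, 1.78, -0.0, -0.001, 0.0, -0.0]
max step cm 1.790726109710807 rad 0.0003676201362874665
```

Emit:
{"name": "arm_command", "arguments": {"motion": [[-1,0.1,2.2,0,0,0,0],[-1,0.1,2.2,0,0,0,0],[-1,0,2.2,0,0,0,0],[-1,0,0.6,0,0,0,0],[-1,0,0,0,0,0,0]]}}

```text
time: 5.72
eef_pos: [0.4773, -0.0559, 0.0707]
eef_rot: [-1.568, -0.113, 0.114]
wrist_force: [0.7, 0.7, -1.1]
opening: 0.145
```

Emit:
{"name": "arm_command", "arguments": {"motion": [[-1,0,0.3,0,0,0,0],[-1,0,0.1,0,0,0,0]]}}

```text
time: 5.98
eef_pos: [0.4776, -0.0567, 0.0671]
eef_rot: [-1.568, -0.113, 0.112]
wrist_force: [1.5, -0.1, -0.8]
opening: 0.147
```

```bash
python3 - <<'E'
from h import *
s=st();print(untray(s['eef_pos']));cv2.imwrite("pics/s4.png",cv2.resize(capture('side')[100:300,200:480],None,fx=2.8,fy=2.8,interpolation=cv2.INTER_CUBIC))
E
```

```text
t 5.975 tcp [ 0.4776 -0.0567  0.0671] grip [ 0.4776 -0.0567  0.0861] yaw,pitch,roll [ 8.2109 -0.0633 -0.0015] pocket [ 0.59   -0.0404  0.0248] F [ 1.5102 -0.1438 -0.7537] T [ 0.0128  0.1136 -0.0059] open 0.14703962114246297 q [-0.1445  0.3664  0.2289  2.1187 -0.1319  0.6685  1.8874]
(np.float64(-0.1593817795793661), np.float64(-0.002455144679115902))
```

View pics/s4.png

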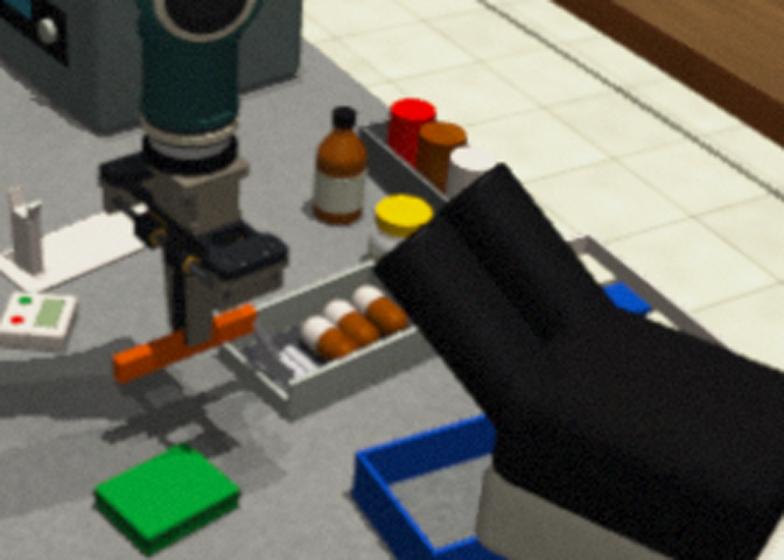

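Emit:
{"name": "arm_command", "arguments": {"motion": [[-1,0,0,0,0,0,0.015],[-1,0,0,0,0,0,0]]}}

```text
time: 6.28
eef_pos: [0.4777, -0.0568, 0.067]
eef_rot: [-1.569, -0.101, 0.124]
wrist_force: [-0.3, -0.9, -0.5]
opening: 0.143
```

```bash
python3 - <<'E'
from h import *
s=st()
E
```

```text
t 6.275 tcp [ 0.4777 -0.0568  0.067 ] grip [ 0.478  -0.0567  0.086 ] yaw,pitch,roll [ 8.209   0.8308 -0.0082] pocket [ 0.5894 -0.0407  0.0228] F [-0.3062 -0.8938 -0.5208] T [ 0.0442 -0.0322 -0.0152] open 0.1434800461044872 q [-0.1479  0.3747  0.2314  2.1065 -0.1276  0.6878  1.882 ]
```

Emit:
{"name": "arm_command", "arguments": {"motion": [[-1,0.5,0.05,0,0,0,0],[-1,1.0,-0.01,0,0,0,0],[-1,1.0,-0.01,0,0,0,0],[-1,1.0,-0.01,0,0,0,0],[-1,0.5,0,0,0,0,0]]}}

```text
time: 6.9
eef_pos: [0.5176, -0.051, 0.0658]
eef_rot: [-1.569, -0.101, 0.124]
wrist_force: [-2.3, -1.2, 3.6]
opening: 0.146
```

```bash
python3 - <<'E'
from h import *
s=st();print(untray(s['eef_pos'])[0]+.1135);cv2.imwrite("pics/s5.png",cv2.resize(capture('side')[190:260,270:370],None,fx=7,fy=7,interpolation=cv2.INTER_CUBIC))
E
```

```text
t 6.9 tcp [ 0.5176 -0.051   0.0658] grip [ 0.5178 -0.0509  0.0848] yaw,pitch,roll [ 8.2175  0.851  -0.0056] pocket [ 0.6293 -0.0348  0.0217] F [-2.3201 -1.2258  3.5647] T [-0.002   0.5601 -0.0143] open 0.14551996237093043 q [-0.1531  0.4316  0.227   2.0162 -0.1382  0.7229  1.8733]
-0.005508078669091032
```

View pics/s5.png

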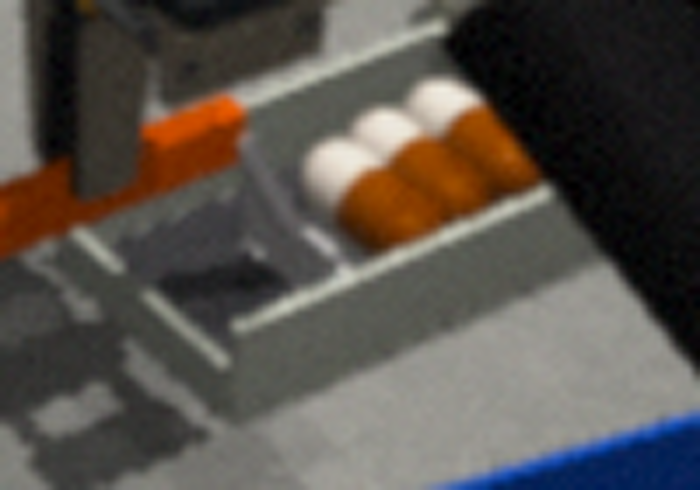

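Emit:
{"name": "arm_command", "arguments": {"motion": [[-1,0.4,-0.01,0,0,0,0],[-1,0.4,-0.01,0,0,0,0],[-1,0.4,0,0,0,0,0],[-1,0.2,0,0,0,0,0]]}}

```text
time: 7.45
eef_pos: [0.5309, -0.049, 0.0659]
eef_rot: [-1.569, -0.101, 0.124]
wrist_force: [-2.1, -0.4, 2.3]
opening: 0.143
```

```bash
python3 - <<'E'
from h import *
s=st();print(untray(s['eef_pos'])[0]+.1135);cv2.imwrite("pics/s6.png",cv2.resize(capture('side')[190:260,270:370],None,fx=7,fy=7,interpolation=cv2.INTER_CUBIC))
E
```

```text
t 7.45 tcp [ 0.5309 -0.049   0.0659] grip [ 0.5312 -0.049   0.0849] yaw,pitch,roll [ 8.2008  0.8488 -0.001 ] pocket [ 0.6426 -0.0329  0.0217] F [-2.0805 -0.3541  2.2683] T [-0.0569  0.3708 -0.0499] open 0.14328411082962972 q [-0.1546  0.45    0.2261  1.9851 -0.1414  0.7362  1.8701]
0.00798093279426497
```

View pics/s6.png

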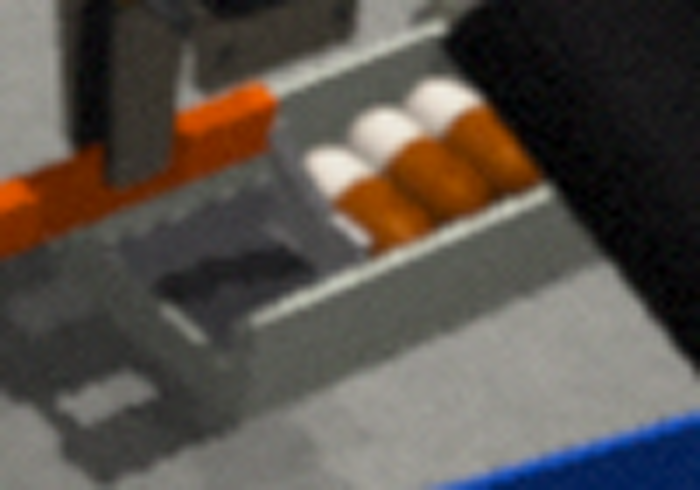

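Emit:
{"name": "arm_command", "arguments": {"motion": [[-1,0.3,0,0,0,0,0],[-1,0.2,0,0,0,0,0]]}}

```text
time: 7.75
eef_pos: [0.5357, -0.0484, 0.0659]
eef_rot: [-1.569, -0.101, 0.124]
wrist_force: [-3.8, -1.1, 2.8]
opening: 0.14
```

```bash
python3 - <<'E'
from h import *
s=st();print(untray(s['eef_pos'])[0]+.1135);cv2.imwrite("pics/t6.png",cv2.resize(capture('top')[110:205,250:340],None,fx=6,fy=6,interpolation=cv2.INTER_CUBIC))
E
```

```text
t 7.75 tcp [ 0.5357 -0.0484  0.0659] grip [ 0.536  -0.0483  0.0849] yaw,pitch,roll [8.2008 0.8592 0.0004] pocket [ 0.6474 -0.0323  0.0217] F [-3.8176 -1.1008  2.8176] T [-0.0772  0.8445  0.0034] open 0.13981965793204765 q [-0.1551  0.4566  0.2257  1.9738 -0.1425  0.7412  1.869 ]
0.012793559983453912
```

View pics/t6.png

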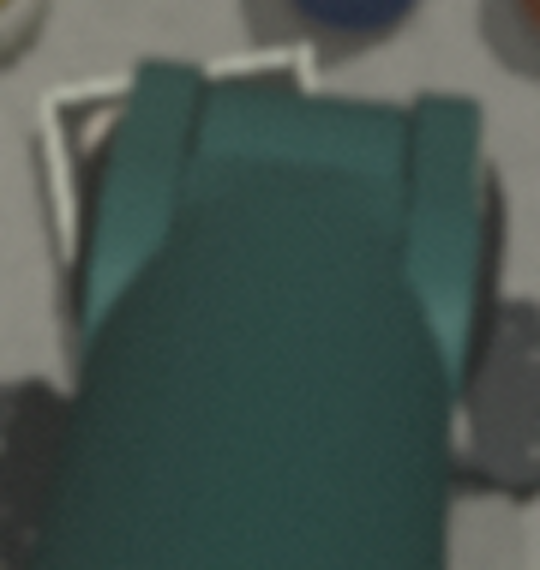

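Emit:
{"name": "arm_command", "arguments": {"motion": [[-1,0.2,0,0,0,0,0],[-1,0.1,0,0,0,0,0]]}}

```text
time: 8.05
eef_pos: [0.5357, -0.0484, 0.0657]
eef_rot: [-1.568, -0.096, 0.128]
wrist_force: [-10.7, -1.4, 10.5]
opening: 0.148
```

```bash
python3 - <<'E'
from h import *
s=st();print(untray(s['eef_pos'])[0]+.1135);cv2.imwrite("pics/s7.png",cv2.resize(capture('side')[190:260,270:370],None,fx=7,fy=7,interpolation=cv2.INTER_CUBIC))
E
```

```text
t 8.05 tcp [ 0.5357 -0.0484  0.0657] grip [ 0.5361 -0.0484  0.0847] yaw,pitch,roll [8.1771 1.1908 0.0529] pocket [ 0.6472 -0.0323  0.0208] F [-10.7306  -1.3689  10.4669] T [-0.2115  2.3614 -0.0049] open 0.14818775150401392 q [-0.1551  0.46    0.2261  1.9688 -0.1423  0.7487  1.8683]
0.012841198526316377
```

View pics/s7.png

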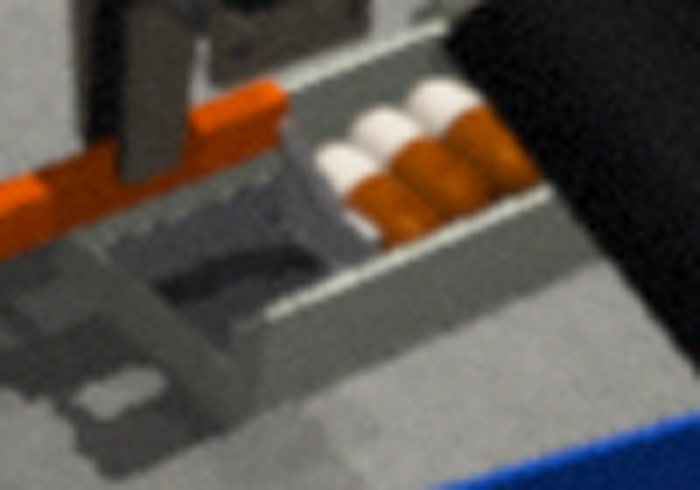

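Emit:
{"name": "arm_command", "arguments": {"motion": [[-1,-0.3,0,0,0,0,0],[-1,-0.3,-0.05,0,0,0,-0.03],[-1,-0.5,-0.1,0,0,0,-0.03],[-1,-0.5,-0.2,0,0,0,-0.02],[-1,0,0,0,0,0,0]]}}

```text
time: 8.72
eef_pos: [0.5222, -0.0503, 0.0691]
eef_rot: [-1.563, -0.163, 0.061]
wrist_force: [0.0, 0.7, -2.6]
opening: 0.146
```

```bash
python3 - <<'E'
from h import *
s=st();print(untray(s['eef_pos'])[0]+.1135);cv2.imwrite("pics/s8.png",cv2.resize(capture('side')[190:260,270:370],None,fx=7,fy=7,interpolation=cv2.INTER_CUBIC))
E
```

```text
t 8.725 tcp [ 0.5222 -0.0503  0.0691] grip [ 0.5209 -0.0505  0.088 ] yaw,pitch,roll [ 8.1783 -3.7231  0.0089] pocket [ 0.637  -0.0338  0.034 ] F [ 0.0069  0.661  -2.6498] T [-0.0189  0.1496 -0.0481] open 0.1461865205423612 q [-0.1362  0.3944  0.2126  2.0675 -0.1605  0.6299  1.8985]
-0.0008714797807944652
```

View pics/s8.png

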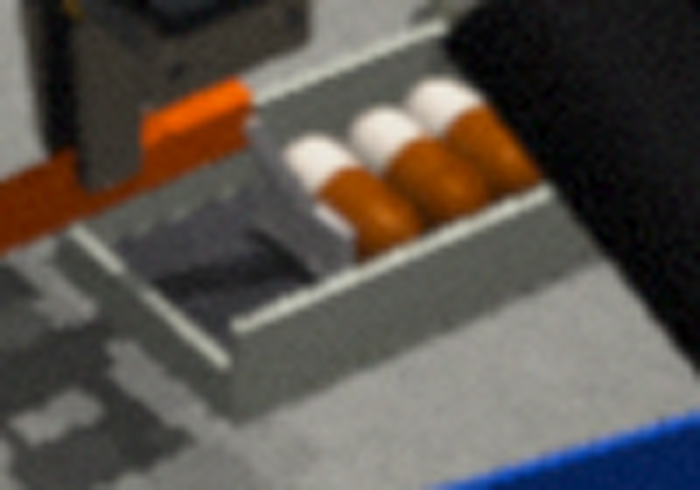

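Emit:
{"name": "arm_command", "arguments": {"motion": [[-1,0,-0.6,0,0,0,0],[-1,0,-1.5,0,0,0,0],[-1,0,-2.4,0,0,0,0],[-1,0,-2.4,0,0,0,0],[-1,0,-1.5,0,0,0,0]]}}

```text
time: 9.4
eef_pos: [0.5181, -0.0511, 0.155]
eef_rot: [-1.563, -0.165, 0.059]
wrist_force: [-0.0, 0.0, -2.1]
opening: 0.146
```

Emit:
{"name": "arm_command", "arguments": {"motion": [[-1,0,-0.6,0,0,0,0],[-1,0,0,0,0,0,0]]}}

```text
time: 9.65
eef_pos: [0.5168, -0.051, 0.159]
eef_rot: [-1.563, -0.164, 0.061]
wrist_force: [0.2, -0.1, -2.4]
opening: 0.147
```

```bash
cat >> h.py <<'E'
_cc,_cs=np.cos(np.radians(-3)),np.sin(np.radians(-3))
def carr(x,y,z): return np.array([.622+_cc*x-_cs*y,-.268+_cs*x+_cc*y,z])
E
python3 - <<'E'
from h import *
s=st();cv2.imwrite("pics/s9.png",cv2.resize(capture('side')[120:260,240:400],None,fx=4,fy=4,interpolation=cv2.INTER_CUBIC))
g=pts2pocket(carr(-.02,.003,.0225+.075),-3,-2);p,r=tgt(g,-3,-2);print(g,p)
plan(p,r,11,-1)
E
```

```text
t 9.65 tcp [ 0.5168 -0.051   0.159 ] grip [ 0.5156 -0.0512  0.1779] yaw,pitch,roll [ 8.2066 -3.7405  0.0034] pocket [ 0.6317 -0.0344  0.124 ] F [ 0.2121 -0.1457 -2.3565] T [-0.0067  0.2672 -0.0279] open 0.14679288901574436 q [-0.1699  0.2468  0.2457  2.0154 -0.0996  0.8251  1.8461]
[ 0.4868 -0.2579  0.155 ] [ 0.4874 -0.2579  0.136 ]
[-1, -0.54, 0.17, -1.82, -0.001, 0.018, 0.003]
[-1, -0.51, 0.17, -1.84, -0.001, 0.018, 0.002]
[-1, -0.48, 0.18, -1.84, -0.001, 0.017, 0.003]
[-1, -0.44, 0.18, -1.85, -0.001, 0.018, 0.003]
[-1, -0.41, 0.18, -1.86, -0.0, 0.018, 0.002]
[-1, -0.37, 0.18, -1.86, -0.001, 0.018, 0.003]
[-1, -0.34, 0.19, -1.87, -0.001, 0.017, 0.003]
[-1, -0.31, 0.18, -1.88, -0.001, 0.018, 0.002]
[-1, -0.28, 0.2, -1.88, -0.001, 0.018, 0.003]
[-1, -0.24, 0.19, -1.89, -0.001, 0.018, 0.003]
[-1, -0.2, 0.2, -1.89, -0.001, 0.017, 0.002]
max step cm 1.9169246203228756 rad 0.017981218806776
```

View pics/s9.png

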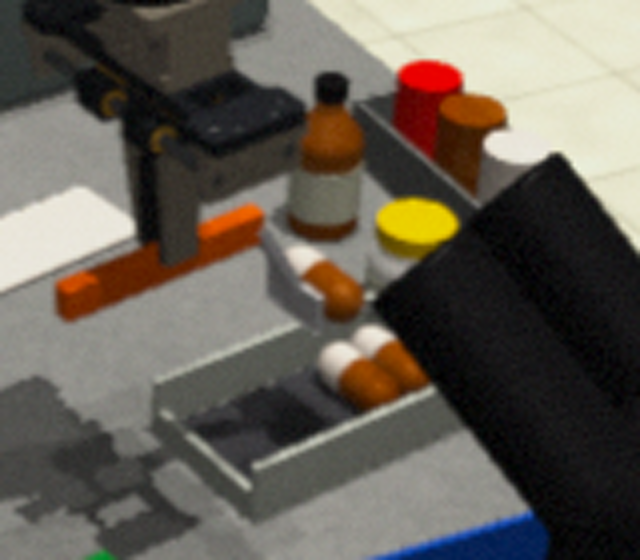

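Emit:
{"name": "arm_command", "arguments": {"motion": [[-1,-0.2,0,-0.6,0,0.006,0],[-1,-0.4,0,-1.2,0,0.012,0],[-1,-0.5,0,-1.8,0,0.018,0.003],[-1,-0.5,0,-2.2,0,0.02,0.005],[-1,-0.5,0.1,-2.4,0,0.022,0.005]]}}

```text
time: 10.32
eef_pos: [0.505, -0.1372, 0.1564]
eef_rot: [-1.564, -0.09, 0.009]
wrist_force: [1.3, -0.5, -1.6]
opening: 0.142
```

Emit:
{"name": "arm_command", "arguments": {"motion": [[-1,-0.5,0.2,-2.4,0,0.022,0.005],[-1,-0.5,0.3,-2.4,0,0.022,0.005],[-1,-0.4,0.3,-2.2,0,0.02,0.005],[-1,-0.3,0.2,-1.8,0,0.018,0],[-1,-0.2,0.2,-1.8,0,0.018,0]]}}

```text
time: 10.95
eef_pos: [0.4894, -0.2423, 0.1426]
eef_rot: [-1.562, -0.0, -0.056]
wrist_force: [0.0, 1.2, -1.1]
opening: 0.145
```

Emit:
{"name": "arm_command", "arguments": {"motion": [[-1,-0.1,0.2,-1.2,0,0.012,0],[-1,0,0.2,-0.6,0,0.006,0],[-1,0,0,0,0,0,0]]}}

```text
time: 11.32
eef_pos: [0.488, -0.2592, 0.1385]
eef_rot: [-1.561, 0.013, -0.07]
wrist_force: [0.1, 0.9, -1.9]
opening: 0.151
```

```bash
python3 - <<'E'
from h import *
s=st();cv2.imwrite("pics/s10.png",capture('side'));cv2.imwrite("pics/w10.png",capture('wrist'))
def leg(th,lipz,x=-.02,y=.003):
    S=R.from_euler('y',th,degrees=True);dz=S.apply([.019,0,-.0165])[2]
    return tgt(pts2pocket(carr(x,y,lipz-dz),-3,th),-3,th)
p,r=leg(-2,.035);print(p);plan(p,r,5,-1)
for a,b in [(-2,10),(10,20),(20,32),(32,42)]:
    p0,r0=leg(a,.035 if a<0 else .013);p1,r1=leg(b,.013);print(a,b,p1);plan(p1,r1,3,-1,p0,r0)
E
```

```text
t 11.325 tcp [ 0.488  -0.2592  0.1385] grip [ 0.4873 -0.2594  0.1575] yaw,pitch,roll [-3.0377 -2.0415  0.5588] pocket [ 0.6028 -0.2649  0.1   ] F [ 0.1191  0.929  -1.9461] T [-0.0357  0.1965  0.0048] open 0.15120064877967754 q [ 0.1442  0.3565  0.3657  1.9344 -0.1982  0.8538  2.1339]
[ 0.4874 -0.2579  0.0893]
[-1, -0.05, 0.98, 0.0, -0.002, 0.0, 0.0]
[-1, -0.06, 0.99, 0.01, -0.002, 0.0, 0.0]
[-1, -0.05, 0.98, 0.0, -0.002, 0.0, 0.001]
[-1, -0.05, 0.99, 0.01, -0.002, 0.0, -0.0]
[-1, -0.05, 0.98, 0.01, -0.002, 0.0, 0.0]
max step cm 0.9918669265581951 rad 0.0020040425923344204
-2 10 [ 0.4979 -0.2585  0.0941]
[-1, 0.36, -0.15, 0.0, 0.0, 0.0, 0.07]
[-1, 0.34, -0.17, 0.0, 0.0, 0.0, 0.07]
[-1, 0.33, -0.19, -0.0, -0.0, 0.0, 0.069]
max step cm 0.38999999999999996 rad 0.06981317007977318
10 20 [ 0.5102 -0.2591  0.1138]
[-1, 0.29, -0.72, -0.0, -0.0, 0.0, 0.058]
[-1, 0.25, -0.73, -0.0, 0.0, 0.0, 0.058]
[-1, 0.2, -0.74, -0.0, -0.0, 0.0, 0.059]
max step cm 0.7762087348130011 rad 0.05817764173314432
20 32 [ 0.5286 -0.2601  0.1332]
[-1, 0.35, -0.82, 0.0, 0.0, 0.0, 0.07]
[-1, 0.3, -0.84, 0.0, 0.0, -0.0, 0.07]
[-1, 0.23, -0.86, 0.0, 0.0, -0.0, 0.069]
max step cm 0.8919641248391104 rad 0.06981317007977318
32 42 [ 0.5464 -0.261   0.1455]
[-1, 0.29, -0.66, -0.0, -0.0, -0.0, 0.058]
[-1, 0.25, -0.68, -0.0, 0.0, -0.0, 0.058]
[-1, 0.2, -0.69, -0.0, 0.0, -0.0, 0.059]
max step cm 0.7244998274671982 rad 0.05817764173314432
```

View pics/s10.png

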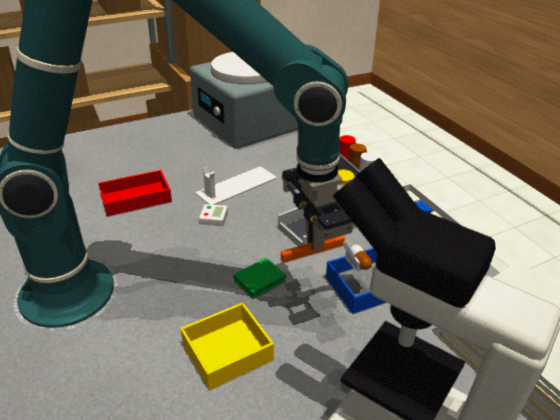

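View pics/w10.png

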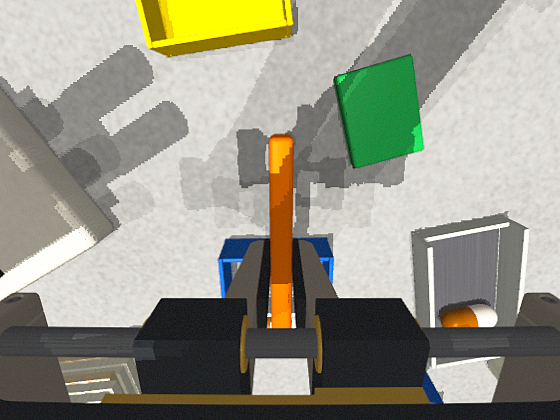

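Emit:
{"name": "arm_command", "arguments": {"motion": [[-1,0,1.0,0,-0.002,0,0],[-1,-0.1,1.0,0,-0.002,0,0],[-1,0,1.0,0,-0.002,0,0],[-1,-0.1,1.0,0,-0.002,0,0],[-1,-0.1,0.9,0,-0.002,0,0]]}}

```text
time: 12.05
eef_pos: [0.4866, -0.2589, 0.0887]
eef_rot: [-1.572, 0.014, -0.07]
wrist_force: [0.4, -0.0, -2.5]
opening: 0.144
```

Emit:
{"name": "arm_command", "arguments": {"motion": [[-1,0.36,-0.15,0,0,0,0.07],[-1,0.34,-0.17,0,0,0,0.07],[-1,0.33,-0.19,0,0,0,0.07],[-1,0,0,0,0,0,0]]}}

```text
time: 12.55
eef_pos: [0.4988, -0.2591, 0.0935]
eef_rot: [-1.563, 0.176, 0.096]
wrist_force: [-0.2, -0.2, -1.9]
opening: 0.143
```

```bash
python3 - <<'E'
from h import *
s=st();cv2.imwrite("pics/s11.png",cv2.resize(capture('side')[200:330,270:430],None,fx=4,fy=4,interpolation=cv2.INTER_CUBIC))
E
```

```text
t 12.55 tcp [ 0.4988 -0.2591  0.0935] grip [ 0.5021 -0.2593  0.1122] yaw,pitch,roll [-2.9358  9.9187 -0.0463] pocket [ 0.6031 -0.2645  0.0321] F [-0.1824 -0.2334 -1.8996] T [ 0.029  -0.0755  0.0451] open 0.14298888292598994 q [ 0.0976  0.5473  0.3842  1.7849 -0.1529  1.0096  2.0578]
```

View pics/s11.png

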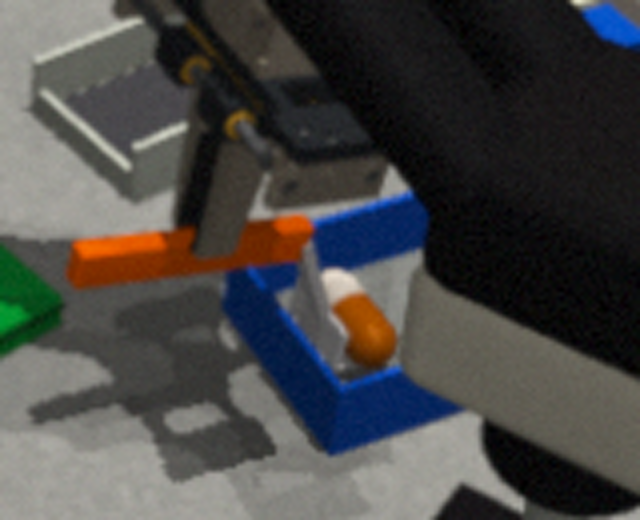

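Emit:
{"name": "arm_command", "arguments": {"motion": [[-1,0.29,-0.72,0,0,0,0.058],[-1,0.25,-0.73,0,0,0,0.058],[-1,0.2,-0.74,0,0,0,0.059],[-1,0.35,-0.82,0,0,0,0.07],[-1,0.3,-0.84,0,0,0,0.07]]}}

```text
time: 13.22
eef_pos: [0.5213, -0.2611, 0.1273]
eef_rot: [-1.523, 0.424, 0.341]
wrist_force: [-0.2, 1.0, -2.0]
opening: 0.143
```

```bash
python3 - <<'E'
from h import *
s=st();cv2.imwrite("pics/s12.png",cv2.resize(capture('side')[200:330,270:430],None,fx=4,fy=4,interpolation=cv2.INTER_CUBIC))
E
```

```text
t 13.225 tcp [ 0.5213 -0.2611  0.1273] grip [ 0.5302 -0.2616  0.144 ] yaw,pitch,roll [-3.1004 28.0406 -0.0005] pocket [ 0.6014 -0.2655  0.0364] F [-0.2374  0.9861 -2.0357] T [-0.0235 -0.6272  0.0137] open 0.1425145326817366 q [ 0.0725  0.743   0.4088  1.4525 -0.0926  1.4527  1.9948]
```

View pics/s12.png

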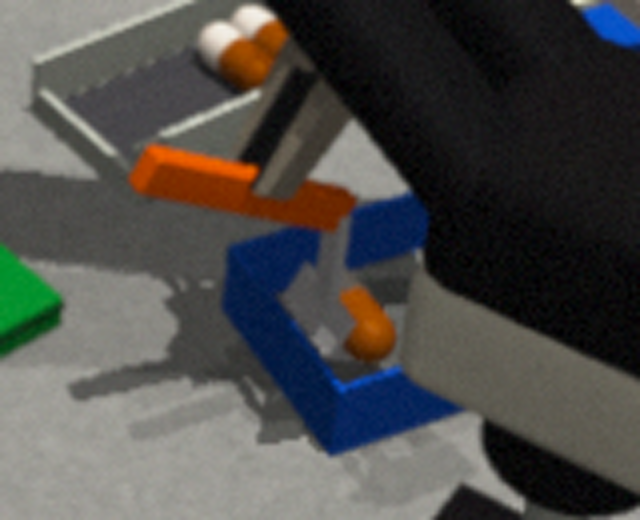

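Emit:
{"name": "arm_command", "arguments": {"motion": [[-1,0.2,-0.86,0,0,0,0.07],[-1,0.29,-0.66,0,0,0,0.058],[-1,0,0,0,0,0,0]]}}

```text
time: 13.65
eef_pos: [0.5335, -0.2614, 0.1365]
eef_rot: [-1.5, 0.521, 0.441]
wrist_force: [0.2, 0.5, -2.9]
opening: 0.139
```

```bash
python3 - <<'E'
from h import *
s=st();cv2.imwrite("pics/s13.png",cv2.resize(capture('side')[200:330,270:430],None,fx=4,fy=4,interpolation=cv2.INTER_CUBIC))
E
```

```text
t 13.65 tcp [ 0.5335 -0.2614  0.1365] grip [ 0.5445 -0.262   0.152 ] yaw,pitch,roll [-3.0171 35.2836  0.0113] pocket [ 0.6015 -0.265   0.0362] F [ 0.1962  0.4573 -2.9041] T [-0.046  -0.7114  0.0197] open 0.13880414485704992 q [ 0.0753  0.8389  0.4122  1.3085 -0.077   1.6227  1.988 ]
```

View pics/s13.png

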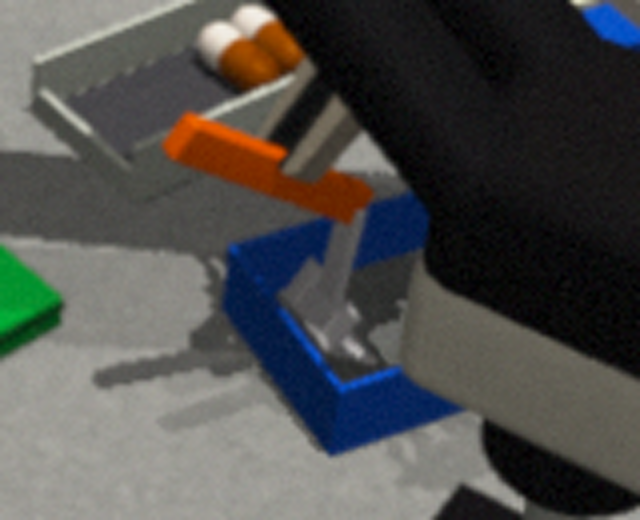

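Emit:
{"name": "arm_command", "arguments": {"motion": [[-1,-0.9,-1.3,0,0,0,0],[-1,-1.7,-2.4,0,0,0,0],[-1,-2.0,-2.9,0,0,0,0]]}}

```text
time: 14.08
eef_pos: [0.5334, -0.2617, 0.2202]
eef_rot: [-1.5, 0.522, 0.44]
wrist_force: [-0.7, -0.4, -1.5]
opening: 0.143
```

```bash
python3 - <<'E'
from h import *
s=st()
g=pts2pocket(tray(-.03,.003,.0225+.085),8.2);p,r=tgt(g,8.2);print(g,p)
plan(p,r,6,-1)
E
```

```text
t 14.075 tcp [ 0.5334 -0.2617  0.2202] grip [ 0.5444 -0.2622  0.2358] yaw,pitch,roll [-3.1042 35.2825 -0.03  ] pocket [ 0.6014 -0.2654  0.12  ] F [-0.699  -0.382  -1.4983] T [ 0.0137 -0.675  -0.0474] open 0.14335837721752664 q [ 0.07    0.7619  0.4307  1.2515 -0.053   1.7528  2.0005]
[ 0.4925 -0.049   0.169 ] [ 0.4925 -0.049   0.15  ]
[-1, -0.04, 1.46, 3.5, -0.01, -0.032, -0.102]
[-1, -0.07, 1.42, 3.52, -0.01, -0.032, -0.103]
[-1, -0.1, 1.37, 3.54, -0.01, -0.031, -0.102]
[-1, -0.12, 1.33, 3.55, -0.01, -0.032, -0.102]
[-1, -0.15, 1.27, 3.57, -0.01, -0.032, -0.103]
[-1, -0.16, 1.23, 3.59, -0.01, -0.032, -0.102]
max step cm 3.798236432872498 rad 0.107603830030711
```

Emit:
{"name": "arm_command", "arguments": {"motion": [[-1,0,1.5,3.5,-0.01,-0.032,-0.102],[-1,-0.1,1.4,3.5,-0.01,-0.032,-0.103],[-1,-0.1,1.4,3.5,-0.01,-0.031,-0.102],[-1,-0.1,1.3,3.6,-0.01,-0.032,-0.102],[-1,-0.1,1.3,3.6,-0.01,-0.032,-0.103]]}}

```text
time: 14.7
eef_pos: [0.5, -0.0832, 0.1605]
eef_rot: [-1.564, -0.012, 0.164]
wrist_force: [-1.0, 0.6, -1.3]
opening: 0.146
```

Emit:
{"name": "arm_command", "arguments": {"motion": [[-1,-0.2,1.2,3.6,-0.01,-0.032,-0.102],[-1,0,0,0,0,0,0],[-1,0,0,0,0,0,0]]}}

```text
time: 15.08
eef_pos: [0.4938, -0.0493, 0.1491]
eef_rot: [-1.568, -0.114, 0.111]
wrist_force: [0.1, -0.5, -1.0]
opening: 0.144
```

```bash
python3 - <<'E'
from h import *
s=st();cv2.imwrite("pics/s14.png",cv2.resize(capture('side')[130:330,230:430],None,fx=3,fy=3,interpolation=cv2.INTER_CUBIC));t=capture('top')
cv2.imwrite("pics/t14.png",cv2.resize(t[110:210,250:420],None,fx=4.5,fy=4.5,interpolation=cv2.INTER_CUBIC))
M=R.from_rotvec(s['eef_rot']).as_matrix();S=np.c_[M[:,0],M[:,2],-M[:,1]];g=s['eef_pos']+S[:,2]*.019
print((proj('side',[g+S@np.array(q) for q in [(-.073,-.007,.012),(.067,-.007,.012),(.1325,-.026,-.0755),(.1325,.026,-.0755)]])-[230,130])*3)
g=pts2pocket(tray(-.03,.003,.0225),8.2);p,r=tgt(g,8.2);p[2]=.0705
plan(p,r,4,-1)
E
```

```text
t 15.075 tcp [ 0.4938 -0.0493  0.1491] grip [ 0.4938 -0.0493  0.1681] yaw,pitch,roll [ 8.2042 -0.0956 -0.0064] pocket [ 0.6062 -0.0331  0.1068] F [ 0.1114 -0.456  -0.9893] T [ 0.0307  0.0144 -0.0333] open 0.14449187628893456 q [-0.2235  0.2586  0.2975  2.0291 -0.0989  0.8655  1.8427]
[[ 51.8802 201.1861]
 [204.3988 145.5332]
 [278.0215 221.7209]
 [240.0799 192.115 ]]
[-1, -0.04, 1.95, 0.03, 0.0, -0.0, 0.0]
[-1, -0.05, 1.95, 0.02, 0.0, -0.0, 0.001]
[-1, -0.04, 1.96, 0.03, 0.0, -0.001, -0.0]
[-1, -0.04, 1.95, 0.02, 0.0, 0.0, 0.0]
max step cm 1.9606376513777348 rad 0.0003549115110634884
```

View pics/s14.png

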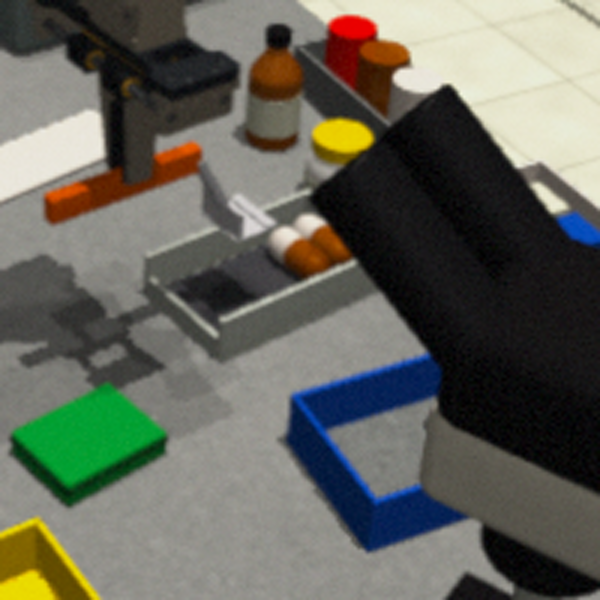

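View pics/t14.png

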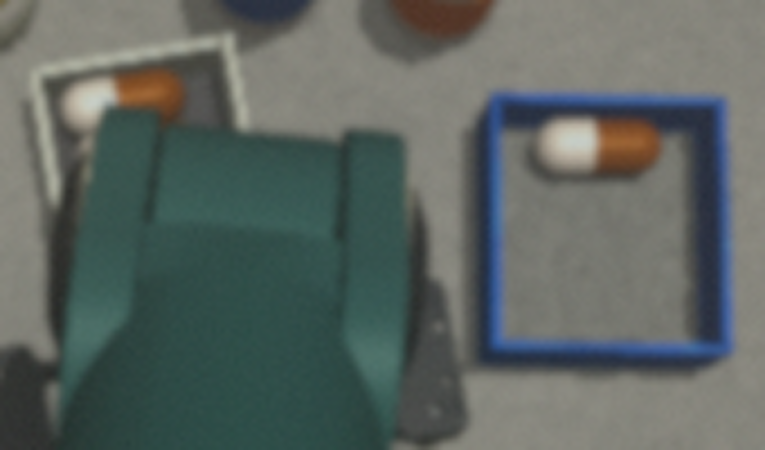

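```bash
python3 - <<'E'
from h import *
s=st();c=capture('side');cv2.imwrite('pics/s15full.png',c)
cv2.imwrite("pics/s15.png",cv2.resize(c[170:220,240:330],None,fx=8,fy=8,interpolation=cv2.INTER_CUBIC))
M=R.from_rotvec(s['eef_rot']).as_matrix();S=np.c_[M[:,0],M[:,2],-M[:,1]];g=s['eef_pos']+S[:,2]*.019
pts=[(-.073,-.007,.012),(-.073,-.007,-.012),(.067,-.007,.012),(.067,-.007,-.012),(.1325,-.026,-.0745),(.1325,.026,-.0745),(.097,-.026,-.052),(.097,.026,-.052)]
for dp in [0,1,2,3]:
  S2=S@R.from_euler('y',dp,degrees=True).as_matrix()
  print(dp,((proj('side',[g+S2@np.array(q) for q in pts])-[240,170])*8).round(0).tolist())
E
```

```text
t 15.175 tcp [ 0.4943 -0.0498  0.1486] grip [ 0.4943 -0.0498  0.1676] yaw,pitch,roll [ 8.1485 -0.058  -0.0246] pocket [ 0.6067 -0.0337  0.1062] F [ 0.4561  0.2487 -1.6765] T [-0.0055  0.0791  0.032 ] open 0.14617331672810888 q [-0.2227  0.2607  0.2975  2.0279 -0.0992  0.8653  1.8427]
0 [[61.0, 218.0], [62.0, 288.0], [467.0, 70.0], [465.0, 138.0], [664.0, 271.0], [563.0, 192.0], [577.0, 247.0], [475.0, 167.0]]
1 [[61.0, 214.0], [62.0, 285.0], [468.0, 73.0], [464.0, 142.0], [660.0, 278.0], [559.0, 199.0], [574.0, 253.0], [473.0, 173.0]]
2 [[62.0, 210.0], [61.0, 281.0], [468.0, 77.0], [463.0, 145.0], [656.0, 286.0], [555.0, 206.0], [571.0, 258.0], [470.0, 178.0]]
3 [[63.0, 206.0], [61.0, 278.0], [469.0, 80.0], [462.0, 149.0], [652.0, 293.0], [551.0, 214.0], [568.0, 264.0], [468.0, 183.0]]
```

View pics/s15.png

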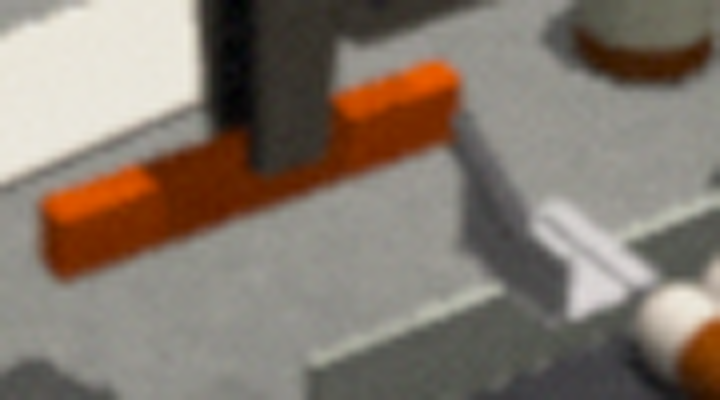

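Emit:
{"name": "arm_command", "arguments": {"motion": [[-1,0,2.0,0,0,0,-0.02],[-1,0,2.0,0,0,0,0],[-1,0,2.2,0,0,0,0],[-1,0,1.4,0,0,0,0],[-1,0,0,0,0,0,0]]}}

```text
time: 15.85
eef_pos: [0.4938, -0.0488, 0.0707]
eef_rot: [-1.566, -0.126, 0.099]
wrist_force: [-0.3, -0.4, -1.6]
opening: 0.151
```

```bash
python3 - <<'E'
from h import *
s=st();print(untray(s['eef_pos']));c=capture('side');cv2.imwrite("pics/s16.png",cv2.resize(c[180:250,260:360],None,fx=7,fy=7,interpolation=cv2.INTER_CUBIC))
E
```

```text
t 15.85 tcp [ 0.4938 -0.0488  0.0707] grip [ 0.4935 -0.0489  0.0897] yaw,pitch,roll [ 8.2084 -0.9636  0.0124] pocket [ 0.6068 -0.0325  0.0301] F [-0.2888 -0.4412 -1.5554] T [ 0.0244  0.1409 -0.0097] open 0.1511368864601549 q [-0.191   0.3761  0.2679  2.0964 -0.1627  0.6713  1.8992]
(np.float64(-0.14224920541780764), np.float64(0.0030033174373878986))
```

View pics/s16.png

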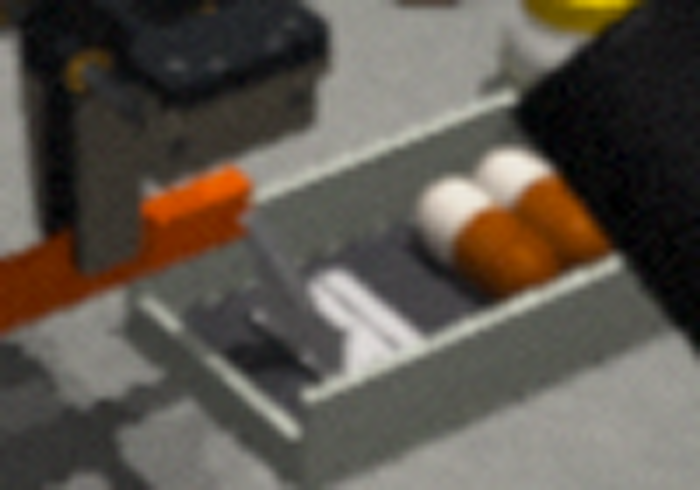

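Emit:
{"name": "arm_command", "arguments": {"motion": [[-1,0,0.3,0,0,0,0],[-1,0,0.1,0,0,0,0],[-1,0,0,0,0,0,0]]}}

```text
time: 16.27
eef_pos: [0.4945, -0.0482, 0.0678]
eef_rot: [-1.566, -0.128, 0.098]
wrist_force: [0.9, -0.6, -1.1]
opening: 0.144
```

```bash
python3 - <<'E'
from h import *
s=st()
E
```

```text
t 16.275 tcp [ 0.4945 -0.0482  0.0678] grip [ 0.4941 -0.0483  0.0868] yaw,pitch,roll [ 8.2592 -1.1194  0.0213] pocket [ 0.6076 -0.0318  0.0276] F [ 0.9096 -0.6062 -1.1408] T [0.0561 0.0307 0.0134] open 0.14363411484294172 q [-0.1898  0.3806  0.2656  2.0985 -0.1663  0.6622  1.9023]
```

Torque dropped slightly, so contact is just starting; a touch lower, then push.

Emit:
{"name": "arm_command", "arguments": {"motion": [[-1,0,0.1,0,0,0,0],[-1,0.5,0.04,0,0,0,0],[-1,1.0,0.02,0,0,0,0],[-1,1.0,0.02,0,0,0,0],[-1,0.5,0.01,0,0,0,0]]}}

```text
time: 16.9
eef_pos: [0.525, -0.0437, 0.0662]
eef_rot: [-1.566, -0.129, 0.098]
wrist_force: [0.0, 0.3, -2.1]
opening: 0.145
```

```bash
python3 - <<'E'
from h import *
s=st();print(untray(s['eef_pos'])[0]+.1135);c=capture('side');cv2.imwrite("pics/s17.png",cv2.resize(c[180:250,270:370],None,fx=7,fy=7,interpolation=cv2.INTER_CUBIC))
E
```

```text
t 16.9 tcp [ 0.525  -0.0437  0.0662] grip [ 0.5247 -0.0438  0.0852] yaw,pitch,roll [ 8.2779 -1.1113  0.0117] pocket [ 0.6381 -0.0273  0.0259] F [ 0.0327  0.2507 -2.0912] T [0.045  0.1757 0.0491] open 0.14460001369111497 q [-0.1919  0.426   0.2615  2.0296 -0.1754  0.6873  1.8965]
0.002909306389071331
```

View pics/s17.png

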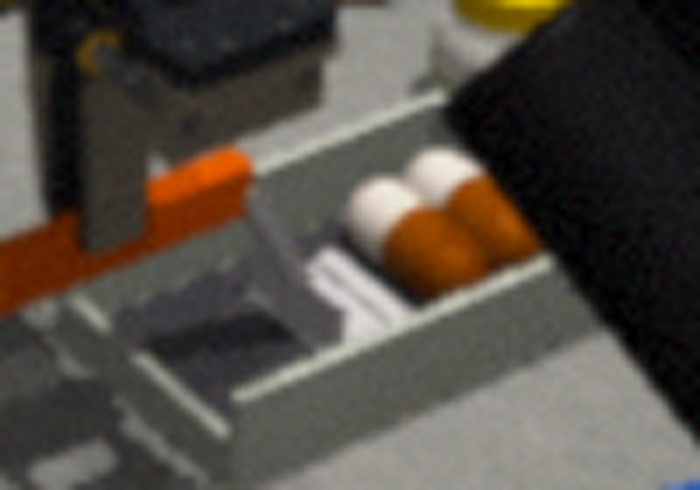

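Emit:
{"name": "arm_command", "arguments": {"motion": [[-1,0,0.1,0,0,0,0],[-1,0,0,0,0,0,0]]}}

```text
time: 17.2
eef_pos: [0.5236, -0.044, 0.065]
eef_rot: [-1.566, -0.127, 0.099]
wrist_force: [-1.1, -0.4, -1.0]
opening: 0.142
```

Emit:
{"name": "arm_command", "arguments": {"motion": [[-1,0,0.1,0,0,0,0],[-1,0,0,0,0,0,0]]}}

```text
time: 17.45
eef_pos: [0.5238, -0.044, 0.0643]
eef_rot: [-1.566, -0.128, 0.098]
wrist_force: [-0.6, -0.2, 0.1]
opening: 0.145
```

```bash
python3 - <<'E'
from h import *
s=st()
E
```

```text
t 17.45 tcp [ 0.5238 -0.044   0.0643] grip [ 0.5234 -0.044   0.0833] yaw,pitch,roll [ 8.2465 -1.0747  0.0267] pocket [ 0.6369 -0.0276  0.0239] F [-0.65   -0.187   0.1044] T [-0.0158  0.2156 -0.0501] open 0.14533453639780314 q [-0.1907  0.4278  0.2607  2.0328 -0.1767  0.683   1.8978]
```

Emit:
{"name": "arm_command", "arguments": {"motion": [[-1,0,-0.15,0,0,0,0.018],[-1,0,0,0,0,0,0]]}}

```text
time: 17.7
eef_pos: [0.5247, -0.0439, 0.066]
eef_rot: [-1.568, -0.115, 0.112]
wrist_force: [0.3, -0.4, -2.0]
opening: 0.144
```

```bash
python3 - <<'E'
from h import *
s=st()
E
```

```text
t 17.7 tcp [ 0.5247 -0.0439  0.066 ] grip [ 0.5247 -0.0439  0.085 ] yaw,pitch,roll [ 8.2682 -0.0932  0.0064] pocket [ 0.6371 -0.0275  0.0236] F [ 0.3251 -0.4245 -2.0292] T [ 0.0371 -0.0094  0.0048] open 0.14350278257383942 q [-0.1953  0.4347  0.2648  2.0161 -0.1706  0.7098  1.8908]
```

Emit:
{"name": "arm_command", "arguments": {"motion": [[-1,0,0.1,0,0,0,0],[-1,0,0.02,0,0,0,0],[-1,0,0,0,0,0,0]]}}

```text
time: 18.08
eef_pos: [0.5237, -0.044, 0.0646]
eef_rot: [-1.567, -0.113, 0.113]
wrist_force: [-2.0, -0.1, 3.2]
opening: 0.147
```

```bash
python3 - <<'E'
from h import *
s=st();print(untray(s['eef_pos'])[0]+.1135)
E
```

```text
t 18.075 tcp [ 0.5237 -0.044   0.0646] grip [ 0.5236 -0.044   0.0836] yaw,pitch,roll [ 8.249  -0.0264  0.0289] pocket [ 0.636  -0.0277  0.0221] F [-1.964  -0.1274  3.1586] T [-0.0165  0.5086  0.0452] open 0.14736308642946871 q [-0.1944  0.4361  0.2642  2.0183 -0.1714  0.7075  1.8916]
0.0015061838381077441
```

Emit:
{"name": "arm_command", "arguments": {"motion": [[-1,0.4,-0.02,0,0,0,0],[-1,0.8,0,0,0,0,0],[-1,0.8,0,0,0,0,0],[-1,0.6,0,0,0,0,0],[-1,0.4,0,0,0,0,0]]}}

```text
time: 18.7
eef_pos: [0.5542, -0.0396, 0.0647]
eef_rot: [-1.567, -0.114, 0.112]
wrist_force: [-2.8, -0.7, 2.4]
opening: 0.146
```

```bash
python3 - <<'E'
from h import *
s=st();print(untray(s['eef_pos'])[0]+.1135);c=capture('side');cv2.imwrite("pics/s18.png",cv2.resize(c[180:250,270:370],None,fx=7,fy=7,interpolation=cv2.INTER_CUBIC))
E
```

```text
t 18.7 tcp [ 0.5542 -0.0396  0.0647] grip [ 0.5542 -0.0396  0.0837] yaw,pitch,roll [ 8.2624 -0.0616  0.0157] pocket [ 0.6666 -0.0232  0.0223] F [-2.7987 -0.7395  2.3575] T [-0.078   0.5463 -0.0124] open 0.14636139703990864 q [-0.1963  0.4779  0.2617  1.9469 -0.1785  0.7378  1.8848]
0.03237666033422665
```

View pics/s18.png

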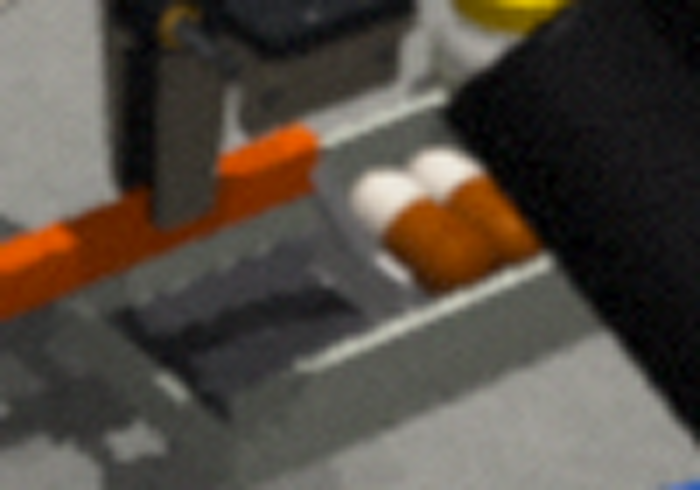

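Emit:
{"name": "arm_command", "arguments": {"motion": [[-1,0.3,0,0,0,0,0],[-1,0.3,0,0,0,0,0],[-1,0.2,0,0,0,0,0]]}}

```text
time: 19.12
eef_pos: [0.5617, -0.0385, 0.0647]
eef_rot: [-1.567, -0.114, 0.112]
wrist_force: [-3.1, -0.1, 3.2]
opening: 0.147
```

Emit:
{"name": "arm_command", "arguments": {"motion": [[-1,0.2,0,0,0,0,0],[-1,0.1,0,0,0,0,0]]}}

```text
time: 19.38
eef_pos: [0.5637, -0.0382, 0.0647]
eef_rot: [-1.567, -0.112, 0.114]
wrist_force: [-6.9, -0.7, 7.5]
opening: 0.144
```

```bash
python3 - <<'E'
from h import *
s=st();print(untray(s['eef_pos'])[0]+.1135);c=capture('side');cv2.imwrite("pics/s19.png",cv2.resize(c[180:250,270:370],None,fx=7,fy=7,interpolation=cv2.INTER_CUBIC))
E
```

```text
t 19.375 tcp [ 0.5637 -0.0382  0.0647] grip [ 0.5637 -0.0382  0.0837] yaw,pitch,roll [8.2467 0.061  0.0386] pocket [ 0.6759 -0.0219  0.0221] F [-6.8689 -0.7401  7.4667] T [-0.1277  1.4218  0.0038] open 0.14418219804653765 q [-0.1966  0.4921  0.2613  1.9223 -0.1806  0.7508  1.8824]
0.04194036019880183
```

View pics/s19.png

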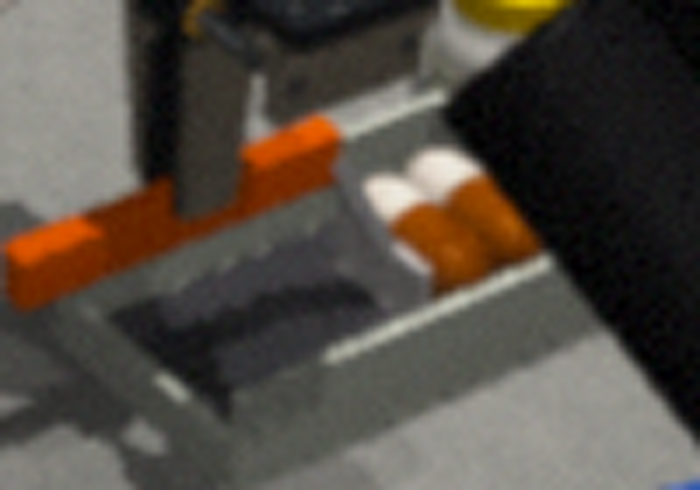

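Emit:
{"name": "arm_command", "arguments": {"motion": [[-1,0.1,0,0,0,0,0],[-1,0,0,0,0,0,0]]}}

```text
time: 19.68
eef_pos: [0.5638, -0.0383, 0.0647]
eef_rot: [-1.567, -0.111, 0.115]
wrist_force: [-7.4, -1.1, 7.9]
opening: 0.146
```

Emit:
{"name": "arm_command", "arguments": {"motion": [[-1,-0.3,0,0,0,0,0],[-1,-0.3,-0.05,0,0,0,-0.03],[-1,-0.5,-0.1,0,0,0,-0.03],[-1,-0.5,-0.2,0,0,0,-0.02],[-1,0,0,0,0,0,0]]}}

```text
time: 20.3
eef_pos: [0.5491, -0.0403, 0.0678]
eef_rot: [-1.561, -0.176, 0.049]
wrist_force: [1.0, 0.1, -1.8]
opening: 0.144
```

```bash
python3 - <<'E'
from h import *
s=st();print(untray(s['eef_pos'])[0]+.1135);c=capture('side');cv2.imwrite("pics/s20.png",cv2.resize(c[180:250,270:370],None,fx=7,fy=7,interpolation=cv2.INTER_CUBIC))
E
```

```text
t 20.3 tcp [ 0.5491 -0.0403  0.0678] grip [ 0.5476 -0.0405  0.0867] yaw,pitch,roll [ 8.2342 -4.6367  0.0311] pocket [ 0.6645 -0.0236  0.0346] F [ 0.9774  0.0664 -1.8463] T [-0.0258  0.1456  0.0072] open 0.14413821896170212 q [-0.1803  0.4278  0.247   2.0227 -0.1989  0.6321  1.9123]
0.027231810227594744
```

View pics/s20.png

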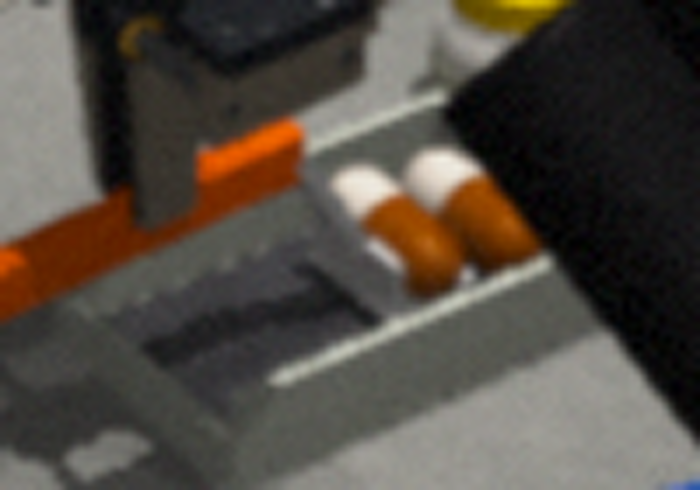

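```bash
python3 - <<'E'
from h import *
s=st();c=capture('side')
M=R.from_rotvec(s['eef_rot']).as_matrix();S=np.c_[M[:,0],M[:,2],-M[:,1]]@R.from_euler('y',1.5,degrees=True).as_matrix();g=s['eef_pos']-M[:,1]*.019
x0,y0,k=300,190,12
im=cv2.resize(c[y0:y0+45,x0:x0+60],None,fx=k,fy=k,interpolation=cv2.INTER_CUBIC)
def dr(pts,col):
    p=((proj('side',[g+S@np.array(q) for q in pts])-[x0,y0]+.5)*k).astype(int);cv2.polylines(im,[p.reshape(-1,1,2)],True,col,1)
z=-.078
dr([(.1325,-.026,z+.0035),(.1325,.026,z+.0035),(.1225,.026,z+.0035),(.1225,-.026,z+.0035)],(0,255,0))
dr([(.097,-.026,z+.026),(.097,.026,z+.026),(.097,.026,z),(.097,-.026,z)],(255,0,0))
dr([(.1135,-.035,-.0615),(.1135,.035,-.0615)],(0,0,255))
cv2.imwrite('pics/s21.png',im)
E
```

```text
t 20.35 tcp [ 0.5498 -0.0402  0.0679] grip [ 0.5482 -0.0404  0.0868] yaw,pitch,roll [ 8.247  -4.666   0.0221] pocket [ 0.6652 -0.0234  0.0348] F [ 1.0496  0.8467 -1.0554] T [-0.0238  0.2436 -0.0326] open 0.14506242553367146 q [-0.1805  0.4283  0.247   2.0215 -0.1989  0.6323  1.9122]
```

View pics/s21.png

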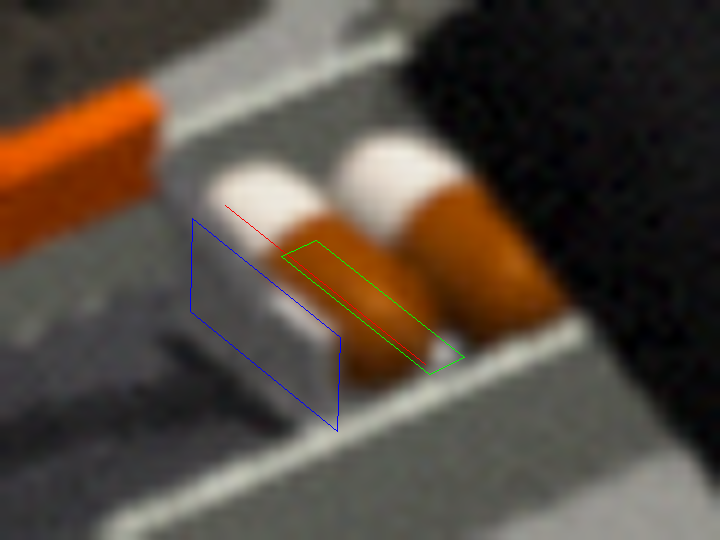

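Emit:
{"name": "arm_command", "arguments": {"motion": [[-1,0,-0.6,0,0,0,0],[-1,0,-1.5,0,0,0,0],[-1,0,-2.4,0,0,0,0],[-1,0,-2.4,0,0,0,0],[-1,0,-1.5,0,0,0,0]]}}

```text
time: 21.02
eef_pos: [0.5436, -0.0413, 0.1536]
eef_rot: [-1.561, -0.178, 0.048]
wrist_force: [0.4, -0.6, -1.7]
opening: 0.144
```

Emit:
{"name": "arm_command", "arguments": {"motion": [[-1,0,-0.6,0,0,0,0],[-1,0,0,0,0,0,0]]}}

```text
time: 21.28
eef_pos: [0.5424, -0.0412, 0.1576]
eef_rot: [-1.561, -0.177, 0.049]
wrist_force: [-0.8, -0.5, -2.8]
opening: 0.148
```

```bash
python3 - <<'E'
from h import *
s=st();c=capture('side')
cv2.imwrite("pics/s22.png",cv2.resize(c[120:260,240:400],None,fx=4,fy=4,interpolation=cv2.INTER_CUBIC))
x0,y0,k=300,160,12
M=R.from_rotvec(s['eef_rot']).as_matrix();S=np.c_[M[:,0],M[:,2],-M[:,1]]@R.from_euler('y',1.5,degrees=True).as_matrix();g=s['eef_pos']-M[:,1]*.019
im=cv2.resize(c[y0:y0+45,x0:x0+60],None,fx=k,fy=k,interpolation=cv2.INTER_CUBIC)
def dr(pts,col):
    p=((proj('side',[g+S@np.array(q) for q in pts])-[x0,y0]+.5)*k).astype(int);cv2.polylines(im,[p.reshape(-1,1,2)],True,col,1)
z=-.078
dr([(.1325,-.026,z+.0035),(.1325,.026,z+.0035),(.1225,.026,z+.0035),(.1225,-.026,z+.0035)],(0,255,0))
dr([(.097,-.026,z+.026),(.097,.026,z+.026),(.097,.026,z),(.097,-.026,z)],(255,0,0))
dr([(.1135,-.035,-.0615),(.1135,.035,-.0615)],(0,0,255))
cv2.imwrite('pics/s23.png',im)
g=pts2pocket(carr(-.02,-.005,.0225+.075),-3,-3);p,r=tgt(g,-3,-4.5);print(g,p)
plan(p,r,13,-1)
E
```

```text
t 21.275 tcp [ 0.5424 -0.0412  0.1576] grip [ 0.5409 -0.0415  0.1766] yaw,pitch,roll [ 8.2602 -4.6565  0.0239] pocket [ 0.6577 -0.0245  0.1245] F [-0.7979 -0.5025 -2.807 ] T [-0.0167  0.2376  0.0131] open 0.14781006241047065 q [-0.2197  0.2824  0.2877  1.9765 -0.1311  0.8181  1.855 ]
[ 0.4854 -0.2658  0.153 ] [ 0.4869 -0.2659  0.134 ]
[-1, -0.68, 0.12, -1.65, -0.001, 0.015, 0.0]
[-1, -0.66, 0.13, -1.66, -0.001, 0.015, 0.0]
[-1, -0.63, 0.12, -1.67, -0.002, 0.015, 0.0]
[-1, -0.6, 0.13, -1.68, -0.001, 0.015, 0.001]
[-1, -0.58, 0.13, -1.68, -0.001, 0.015, -0.0]
[-1, -0.56, 0.14, -1.7, -0.001, 0.015, -0.0]
[-1, -0.53, 0.13, -1.7, -0.002, 0.015, -0.0]
[-1, -0.5, 0.14, -1.71, -0.001, 0.016, 0.0]
[-1, -0.48, 0.14, -1.72, -0.001, 0.015, 0.0]
[-1, -0.45, 0.14, -1.72, -0.001, 0.015, 0.0]
[-1, -0.42, 0.14, -1.74, -0.002, 0.015, 0.0]
[-1, -0.4, 0.15, -1.73, -0.001, 0.015, 0.001]
[-1, -0.37, 0.15, -1.75, -0.001, 0.015, -0.0]
max step cm 1.7954386650621068 rad 0.015116502627607963
```

View pics/s22.png

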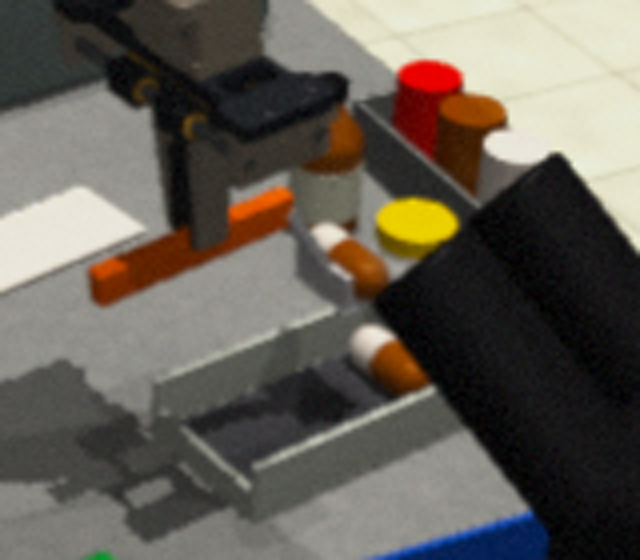

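View pics/s23.png

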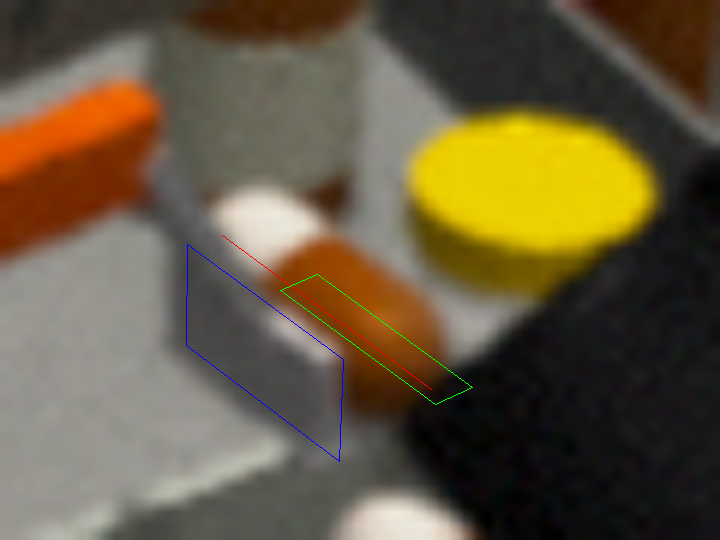

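Emit:
{"name": "arm_command", "arguments": {"motion": [[-1,-0.2,0,-0.5,0,0.004,0],[-1,-0.4,0.1,-1.0,0,0.009,0],[-1,-0.6,0.1,-1.5,0,0.014,0],[-1,-0.7,0.1,-1.9,0,0.017,0],[-1,-0.7,0.1,-2.1,-0.002,0.019,0]]}}

```text
time: 21.95
eef_pos: [0.5248, -0.1159, 0.1511]
eef_rot: [-1.563, -0.125, -0.001]
wrist_force: [0.1, 0.1, -2.3]
opening: 0.148
```

Emit:
{"name": "arm_command", "arguments": {"motion": [[-1,-0.7,0.2,-2.1,-0.002,0.019,0],[-1,-0.7,0.2,-2.1,-0.002,0.019,0],[-1,-0.6,0.2,-2.1,-0.002,0.019,0],[-1,-0.6,0.2,-2.1,-0.002,0.019,0],[-1,-0.5,0.2,-1.9,-0.002,0.017,0]]}}

```text
time: 22.58
eef_pos: [0.4994, -0.2196, 0.1383]
eef_rot: [-1.57, -0.052, -0.074]
wrist_force: [-0.2, -0.1, -2.2]
opening: 0.144
```

Emit:
{"name": "arm_command", "arguments": {"motion": [[-1,-0.4,0.2,-1.7,-0.002,0.015,0],[-1,-0.4,0.1,-1.4,-0.001,0.013,0],[-1,-0.2,0.1,-1.0,0,0.009,0],[-1,-0.2,0,-0.6,0,0.004,0],[-1,0,0,0,0,0,0]]}}

```text
time: 23.2
eef_pos: [0.4868, -0.2649, 0.1335]
eef_rot: [-1.57, -0.021, -0.106]
wrist_force: [-0.5, 0.2, -2.4]
opening: 0.145
```

```bash
python3 - <<'E'
from h import *
s=st();c=capture('side')
cv2.imwrite("pics/s24.png",cv2.resize(c[200:330,270:430],None,fx=4,fy=4,interpolation=cv2.INTER_CUBIC))
SL=1.5
def leg(th,lipz,x=-.025,y=-.004):
    S=R.from_euler('y',th,degrees=True);dz=S.apply([.019,0,-.0165])[2]
    return tgt(pts2pocket(carr(x,y,lipz-dz),-3,th),-3,th-SL)
p,r=leg(-2,.035);print(p);plan(p,r,5,-1)
for a,b in [(-2,10),(10,20),(20,32),(32,42)]:
    p0,r0=leg(a,.035 if a<0 else .014);p1,r1=leg(b,.014);print(a,b,p1);plan(p1,r1,3,-1,p0,r0)
E
```

```text
t 23.2 tcp [ 0.4868 -0.2649  0.1335] grip [ 0.4853 -0.2649  0.1525] yaw,pitch,roll [-3.0935 -4.618   0.0819] pocket [ 0.6032 -0.2711  0.1003] F [-0.4971  0.2152 -2.4142] T [ 0.025   0.2427 -0.0197] open 0.14501463459621333 q [ 0.1308  0.3445  0.3987  1.973  -0.2371  0.7906  2.1827]
[ 0.4826 -0.2647  0.0894]
[-1, -0.16, 0.87, -0.01, -0.0, -0.0, 0.004]
[-1, -0.16, 0.88, -0.01, -0.001, -0.0, 0.004]
[-1, -0.15, 0.87, -0.01, 0.0, -0.001, 0.004]
[-1, -0.15, 0.88, -0.01, -0.0, 0.0, 0.004]
[-1, -0.14, 0.88, -0.01, -0.001, 0.0, 0.004]
max step cm 0.8944830909525344 rad 0.00393784064493875
-2 10 [ 0.4931 -0.2652  0.095 ]
[-1, 0.36, -0.17, 0.0, -0.0, 0.0, 0.07]
[-1, 0.35, -0.19, 0.0, 0.0, -0.0, 0.07]
[-1, 0.33, -0.22, 0.0, -0.0, 0.0, 0.069]
max step cm 0.39824615503479754 rad 0.06981317007977318
10 20 [ 0.5053 -0.2659  0.1146]
[-1, 0.31, -0.71, 0.0, 0.0, 0.0, 0.058]
[-1, 0.26, -0.72, 0.0, 0.0, 0.0, 0.058]
[-1, 0.23, -0.73, 0.0, -0.0, -0.0, 0.059]
max step cm 0.7747257579298625 rad 0.05817764173314433
20 32 [ 0.5236 -0.2668  0.134 ]
[-1, 0.37, -0.81, -0.0, 0.0, 0.0, 0.07]
[-1, 0.32, -0.83, -0.0, -0.0, 0.0, 0.07]
[-1, 0.26, -0.85, -0.0, -0.0, 0.0, 0.069]
max step cm 0.8905054744357275 rad 0.06981317007977318
32 42 [ 0.5414 -0.2678  0.1462]
[-1, 0.3, -0.65, 0.0, -0.0, 0.0, 0.058]
[-1, 0.27, -0.67, 0.0, 0.0, -0.0, 0.058]
[-1, 0.23, -0.68, 0.0, -0.0, 0.0, 0.059]
max step cm 0.722357252334328 rad 0.058177641733144304
```

View pics/s24.png

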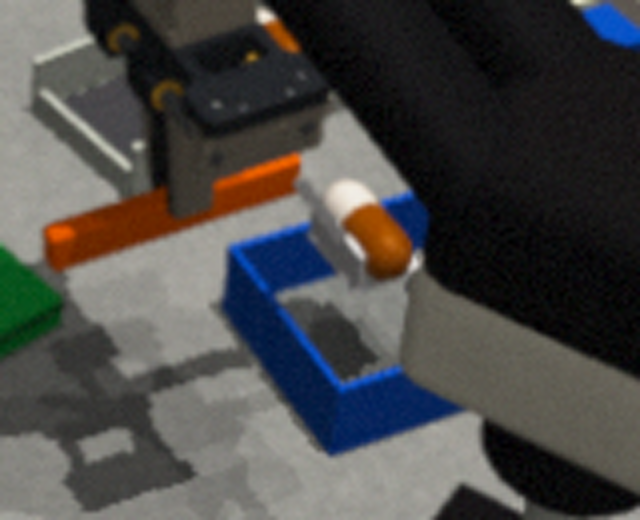

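Emit:
{"name": "arm_command", "arguments": {"motion": [[-1,-0.2,0.9,0,0,0,0.004],[-1,-0.2,0.9,0,0,0,0.004],[-1,-0.1,0.9,0,0,0,0.004],[-1,-0.1,0.9,0,0,0,0.004],[-1,-0.1,0.8,0,0,0,0.004]]}}

```text
time: 23.88
eef_pos: [0.483, -0.2644, 0.0883]
eef_rot: [-1.57, -0.005, -0.089]
wrist_force: [0.2, -0.8, -1.4]
opening: 0.146
```

Emit:
{"name": "arm_command", "arguments": {"motion": [[-1,0.36,-0.17,0,0,0,0.07],[-1,0.35,-0.19,0,0,0,0.07],[-1,0.33,-0.22,0,0,0,0.07],[-1,0,0,0,0,0,0]]}}

```text
time: 24.38
eef_pos: [0.4951, -0.2647, 0.094]
eef_rot: [-1.563, 0.157, 0.076]
wrist_force: [-0.5, 0.3, -2.7]
opening: 0.146
```

```bash
python3 - <<'E'
from h import *
s=st();c=capture('side')
cv2.imwrite("pics/s25.png",cv2.resize(c[200:330,270:430],None,fx=4,fy=4,interpolation=cv2.INTER_CUBIC))
E
```

```text
t 24.375 tcp [ 0.4951 -0.2647  0.094 ] grip [ 0.498  -0.2648  0.1128] yaw,pitch,roll [-2.9405  8.5143  0.0547] pocket [ 0.601  -0.2701  0.0352] F [-0.5056  0.2634 -2.7206] T [-0.0279 -0.0945 -0.0468] open 0.14623207569792043 q [ 0.0834  0.5366  0.4219  1.8075 -0.183   0.9835  2.0984]
```

View pics/s25.png

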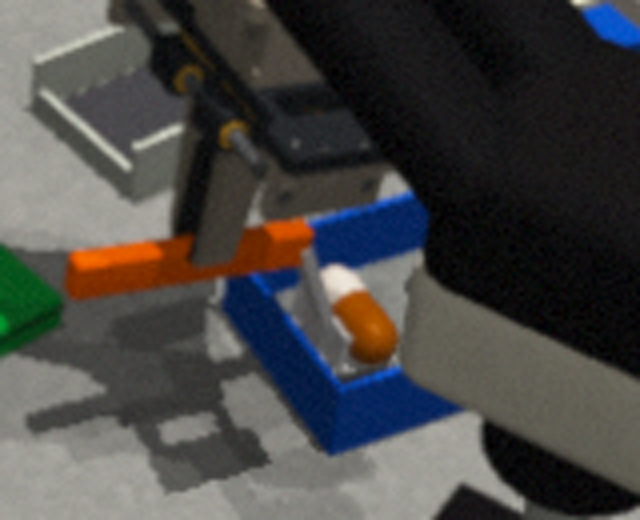

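Emit:
{"name": "arm_command", "arguments": {"motion": [[-1,0.31,-0.71,0,0,0,0.058],[-1,0.26,-0.72,0,0,0,0.058],[-1,0.23,-0.73,0,0,0,0.059],[-1,0.37,-0.81,0,0,0,0.07],[-1,0.32,-0.83,0,0,0,0.07]]}}

```text
time: 25.05
eef_pos: [0.5175, -0.2667, 0.1275]
eef_rot: [-1.525, 0.405, 0.322]
wrist_force: [0.1, 0.5, -1.6]
opening: 0.146
```

Emit:
{"name": "arm_command", "arguments": {"motion": [[-1,0.26,-0.85,0,0,0,0.07],[-1,0.3,-0.65,0,0,0,0.058],[-1,0,0,0,0,0,0]]}}

```text
time: 25.42
eef_pos: [0.5301, -0.267, 0.1365]
eef_rot: [-1.503, 0.502, 0.423]
wrist_force: [0.3, 0.6, -1.5]
opening: 0.146
```

```bash
python3 - <<'E'
from h import *
s=st();c=capture('side')
cv2.imwrite("pics/s26.png",cv2.resize(c[200:330,270:430],None,fx=4,fy=4,interpolation=cv2.INTER_CUBIC))
E
```

```text
t 25.425 tcp [ 0.5301 -0.267   0.1365] grip [ 0.5407 -0.2676  0.1522] yaw,pitch,roll [-2.9678 33.9154  0.1455] pocket [ 0.6005 -0.2705  0.0379] F [ 0.3384  0.648  -1.4738] T [ 0.022  -0.6559 -0.0379] open 0.14601573399286294 q [ 0.0618  0.8269  0.4498  1.3334 -0.0987  1.5944  2.0156]
```

View pics/s26.png

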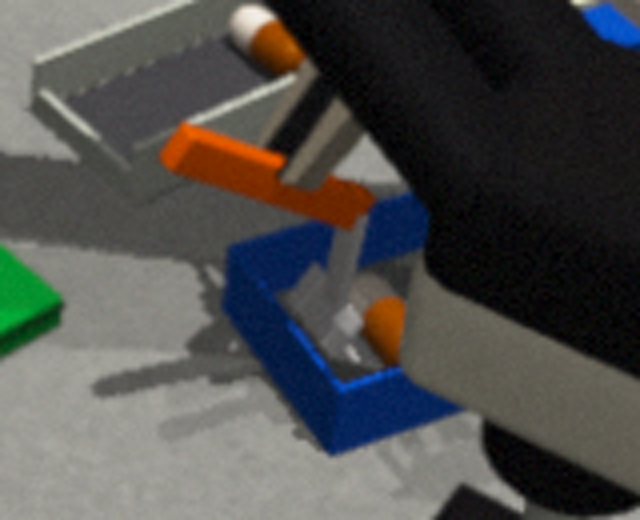

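Emit:
{"name": "arm_command", "arguments": {"motion": [[-1,-0.9,-1.3,0,0,0,0],[-1,-1.7,-2.4,0,0,0,0],[-1,-2.0,-2.9,0,0,0,0],[-1,-0.9,-1.3,0,0,0,0]]}}

```text
time: 25.98
eef_pos: [0.5287, -0.268, 0.2375]
eef_rot: [-1.505, 0.5, 0.418]
wrist_force: [0.3, 0.0, -2.5]
opening: 0.144
```

```bash
python3 - <<'E'
from h import *
s=st()
p,r=tgt([.4795,.232,.20],13,-1.5);print(p)
plan(p,r,12,-1)
E
```

```text
t 25.975 tcp [ 0.5287 -0.268   0.2375] grip [ 0.5392 -0.2686  0.2533] yaw,pitch,roll [-3.1126 33.6447  0.0112] pocket [ 0.5996 -0.2718  0.1392] F [ 0.2911  0.0459 -2.4602] T [-0.0348 -0.6888 -0.0405] open 0.1438883881911649 q [ 0.0546  0.7309  0.4743  1.2662 -0.0665  1.747   2.0294]
[0.48   0.2321 0.181 ]
[-1, -0.27, 0.74, 4.14, -0.007, -0.023, -0.051]
[-1, -0.2, 0.7, 4.15, -0.006, -0.023, -0.051]
[-1, -0.15, 0.67, 4.16, -0.007, -0.023, -0.05]
[-1, -0.08, 0.64, 4.16, -0.006, -0.023, -0.051]
[-1, -0.02, 0.6, 4.17, -0.007, -0.022, -0.051]
[-1, 0.04, 0.58, 4.17, -0.007, -0.023, -0.051]
[-1, 0.11, 0.55, 4.18, -0.006, -0.023, -0.05]
[-1, 0.18, 0.53, 4.18, -0.007, -0.023, -0.051]
[-1, 0.25, 0.52, 4.17, -0.006, -0.023, -0.051]
[-1, 0.32, 0.5, 4.17, -0.007, -0.023, -0.051]
[-1, 0.39, 0.5, 4.17, -0.007, -0.023, -0.05]
[-1, 0.46, 0.48, 4.16, -0.006, -0.023, -0.051]
max step cm 4.217937884796314 rad 0.056079326976214566
```

Emit:
{"name": "arm_command", "arguments": {"motion": [[-1,-0.3,0.7,4.1,-0.007,-0.023,-0.051],[-1,-0.2,0.7,4.1,-0.006,-0.023,-0.051],[-1,-0.1,0.7,4.2,-0.007,-0.023,-0.051],[-1,-0.1,0.6,4.2,-0.006,-0.023,-0.051],[-1,0,0.6,4.2,-0.007,-0.023,-0.051]]}}

```text
time: 26.6
eef_pos: [0.5076, -0.0573, 0.2115]
eef_rot: [-1.542, 0.209, 0.315]
wrist_force: [0.3, 0.5, -0.5]
opening: 0.146
```

Emit:
{"name": "arm_command", "arguments": {"motion": [[-1,0,0.6,4.2,-0.007,-0.023,-0.051],[-1,0.1,0.6,4.2,-0.006,-0.023,-0.051],[-1,0.2,0.5,4.2,-0.007,-0.023,-0.051],[-1,0.3,0.5,4.2,-0.006,-0.023,-0.051],[-1,0.3,0.5,4.2,-0.007,-0.023,-0.051]]}}

```text
time: 27.22
eef_pos: [0.4866, 0.152, 0.1884]
eef_rot: [-1.557, -0.084, 0.204]
wrist_force: [0.1, 0.2, -1.6]
opening: 0.146
```

Emit:
{"name": "arm_command", "arguments": {"motion": [[-1,0.4,0.5,4.1,-0.007,-0.023,-0.05],[-1,0.4,0.5,4.1,-0.006,-0.023,-0.05],[-1,0,0,0,0,0,0],[-1,0,0,0,0,0,0]]}}

```text
time: 27.72
eef_pos: [0.4787, 0.2321, 0.1789]
eef_rot: [-1.558, -0.196, 0.162]
wrist_force: [-0.5, 0.4, -1.9]
opening: 0.148
```

```bash
python3 - <<'E'
from h import *
s=st();c=capture('side');t=capture('top');w=capture('wrist')
cv2.imwrite("pics/w27.png",w);cv2.imwrite("pics/t27.png",t);cv2.imwrite("pics/s27f.png",c)
x0,y0,k=185,100,8
cv2.imwrite("pics/s27.png",cv2.resize(c[y0:y0+65,x0:x0+95],None,fx=k,fy=k,interpolation=cv2.INTER_CUBIC))
M=R.from_rotvec(s['eef_rot']).as_matrix();S=np.c_[M[:,0],M[:,2],-M[:,1]];g=s['eef_pos']+S[:,2]*.019
pts=[(-.073,-.007,.012),(-.073,-.007,-.012),(.067,-.007,.012),(.067,-.007,-.012),(.1325,-.026,-.0745),(.1325,.026,-.0745),(.097,-.026,-.052),(.097,.026,-.052)]
for dp in [0,1,2,3,4]:
  S2=S@R.from_euler('y',dp,degrees=True).as_matrix()
  print(dp,((proj('side',[g+S2@np.array(q) for q in pts])-[x0,y0]+.5)*k).round(0).tolist())
E
```

```text
t 27.725 tcp [0.4787 0.2321 0.1789] grip [0.4783 0.2319 0.1979] yaw,pitch,roll [13.0836 -1.2659  0.1336] pocket [0.5901 0.2581 0.1389] F [-0.4731  0.4152 -1.9287] T [-0.068   0.0904 -0.0045] open 0.14792188850542407 q [-0.6906  0.2659  0.2049  1.9324 -0.0625  0.9276  1.3428]
0 [[124.0, 280.0], [131.0, 345.0], [475.0, 154.0], [477.0, 217.0], [664.0, 338.0], [576.0, 283.0], [583.0, 313.0], [495.0, 258.0]]
1 [[124.0, 277.0], [130.0, 342.0], [475.0, 157.0], [477.0, 220.0], [661.0, 344.0], [573.0, 290.0], [581.0, 318.0], [493.0, 263.0]]
2 [[125.0, 273.0], [129.0, 339.0], [476.0, 160.0], [477.0, 223.0], [658.0, 351.0], [570.0, 297.0], [579.0, 323.0], [491.0, 268.0]]
3 [[125.0, 269.0], [128.0, 336.0], [476.0, 163.0], [476.0, 227.0], [655.0, 358.0], [568.0, 303.0], [577.0, 328.0], [489.0, 273.0]]
4 [[126.0, 266.0], [128.0, 332.0], [477.0, 166.0], [476.0, 230.0], [652.0, 365.0], [565.0, 310.0], [575.0, 333.0], [487.0, 278.0]]
```

View pics/s27.png

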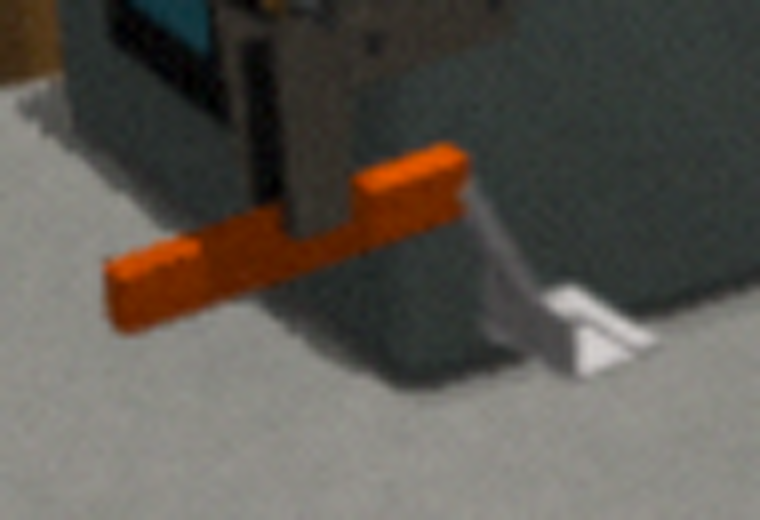

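View pics/t27.png

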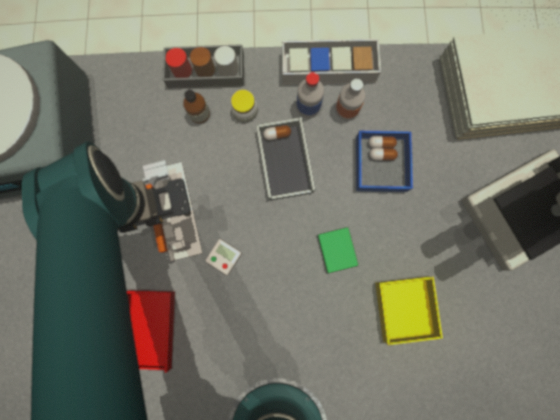

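View pics/w27.png

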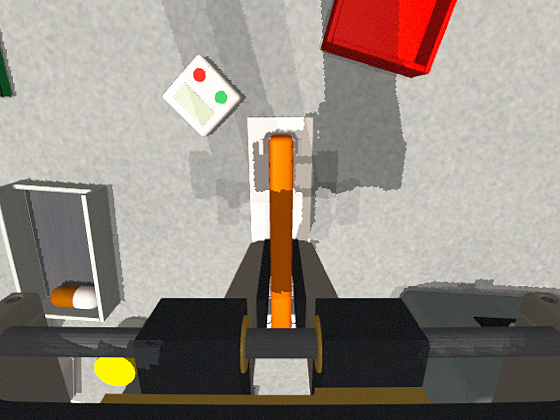

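```bash
python3 - <<'E'
from h import *
s=st();M=R.from_rotvec(s['eef_rot']).as_matrix();S=np.c_[M[:,0],M[:,2],-M[:,1]]@R.from_euler('y',1,degrees=True).as_matrix();g=s['eef_pos']-M[:,1]*.019
w=cv2.imread('pics/w27.png');h=cv2.cvtColor(w,cv2.COLOR_BGR2HSV);m=cv2.inRange(h,(3,150,60),(22,255,255));m[:,:255]=0;m[:,310:]=0
print('obs rear row',np.where(m[:,281])[0].min(),proj('wrist',[g+S@np.array(q) for q in [(-.073,0,.012),(-.073,-.007,.012),(-.073,.007,.012)]],s),np.where(m[150])[0][[0,-1]],np.where(m[230])[0][[0,-1]])
w=cv2.imread('pics/w3.png');h=cv2.cvtColor(w,cv2.COLOR_BGR2HSV);m=cv2.inRange(h,(3,150,60),(22,255,255));m[:,:255]=0;m[:,310:]=0
print('before',np.where(m[:,281])[0].min(),np.where(m[150])[0][[0,-1]],np.where(m[230])[0][[0,-1]])
p=np.array([.4803,.2313,.0855]);_,r=tgt([0,0,0],13.02,-1.0);plan(p,r,5,-1)
E
```

```text
t 27.875 tcp [0.4794 0.2316 0.1789] grip [0.479  0.2314 0.1979] yaw,pitch,roll [12.9724 -1.2847  0.1419] pocket [0.5909 0.2574 0.1389] F [-0.6309  0.0448 -0.7515] T [ 0.0458  0.047  -0.0345] open 0.14773016397589367 q [-0.6893  0.2664  0.2052  1.9318 -0.0627  0.9274  1.3426]
obs rear row 134 [[280.4205 135.7986]
 [267.517  135.7948]
 [293.3241 135.8075]] [269 292] [270 291]
before 135 [269 292] [270 291]
[-1, -0.03, 1.87, -0.01, -0.0, -0.0, 0.001]
[-1, -0.02, 1.86, -0.02, -0.001, -0.0, 0.001]
[-1, -0.02, 1.87, -0.01, -0.0, -0.0, 0.001]
[-1, -0.02, 1.87, -0.01, -0.001, -0.001, 0.001]
[-1, -0.02, 1.87, -0.01, -0.0, 0.0, 0.001]
max step cm 1.8702673605663978 rad 0.0011211492561787272
```

Emit:
{"name": "arm_command", "arguments": {"motion": [[-1,0,1.9,0,-0.001,0,0.001],[-1,0,2.0,0,-0.001,0,0.001],[-1,0,2.0,0,0,0,0.001],[-1,0,2.0,0,0,0,0.001],[-1,0,1.4,0,0,0,0.001]]}}

```text
time: 28.5
eef_pos: [0.4809, 0.2326, 0.0849]
eef_rot: [-1.561, -0.191, 0.165]
wrist_force: [0.3, -0.5, -0.9]
opening: 0.143
```

Emit:
{"name": "arm_command", "arguments": {"motion": [[-1,0,0,0,0,0,0],[-1,0,0,0,0,0,0]]}}

```text
time: 28.75
eef_pos: [0.4812, 0.2337, 0.0863]
eef_rot: [-1.56, -0.194, 0.165]
wrist_force: [0.1, 0.5, -1.2]
opening: 0.146
```

```bash
python3 - <<'E'
from h import *
s=st();p=np.array([.4803,.2313,.072]);_,r=tgt([0,0,0],13.02,-1.0);plan(p,r,2,-1)
c=capture('side');cv2.imwrite("pics/s28.png",cv2.resize(c[140:210,190:290],None,fx=7,fy=7,interpolation=cv2.INTER_CUBIC))
E
```

```text
t 28.75 tcp [0.4812 0.2337 0.0863] grip [0.4809 0.2336 0.1053] yaw,pitch,roll [13.0957 -1.0511  0.066 ] pocket [0.5925 0.2597 0.0459] F [ 0.1327  0.4754 -1.174 ] T [-0.0261  0.0552 -0.0051] open 0.14563945195736805 q [-0.6693  0.4019  0.1857  1.9947 -0.1021  0.7358  1.3757]
[-1, -0.09, 0.71, -0.11, -0.001, 0.001, 0.0]
[-1, -0.08, 0.72, -0.11, -0.0, 0.0, 0.001]
max step cm 0.7327346040688948 rad 0.0009906527218635222
```

View pics/s28.png

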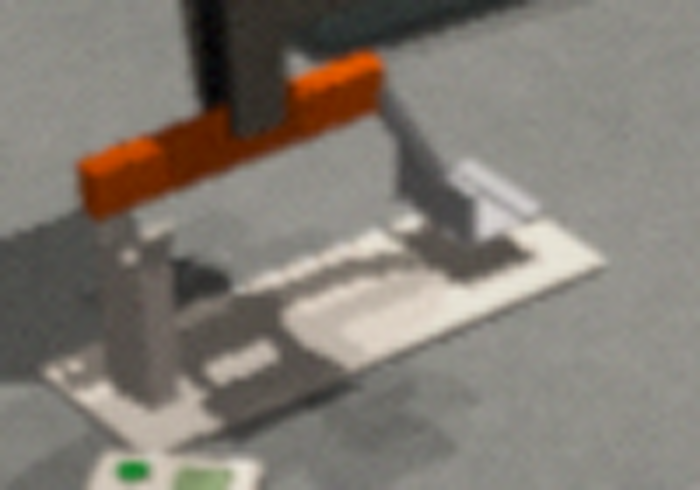

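Emit:
{"name": "arm_command", "arguments": {"motion": [[-1,-0.1,0.7,-0.1,0,0,0],[-1,0,0.7,-0.1,0,0,0],[-1,0,0.4,0,0,0,0],[-1,0,0,0,0,0,0]]}}

```text
time: 29.3
eef_pos: [0.4801, 0.2315, 0.0672]
eef_rot: [-1.561, -0.193, 0.167]
wrist_force: [0.2, 1.3, -1.7]
opening: 0.145
```

```bash
python3 - <<'E'
from h import *
s=st()
E
```

```text
t 29.3 tcp [0.4801 0.2315 0.0672] grip [0.4798 0.2314 0.0862] yaw,pitch,roll [13.1296 -0.9407  0.0312] pocket [0.5913 0.2574 0.0265] F [ 0.208   1.3154 -1.676 ] T [0.0496 0.1163 0.0396] open 0.14542642810152834 q [-0.6615  0.4304  0.18    2.0081 -0.1107  0.6962  1.3863]
```

Emit:
{"name": "arm_command", "arguments": {"motion": [[-1,0,0.1,0,0,0,0],[-1,0,0.05,0,0,0,0],[-1,0,0,0,0,0,0]]}}

```text
time: 29.68
eef_pos: [0.4805, 0.2317, 0.0663]
eef_rot: [-1.56, -0.193, 0.166]
wrist_force: [-0.0, 1.0, -1.7]
opening: 0.146
```

Emit:
{"name": "arm_command", "arguments": {"motion": [[-1,0,0.1,0,0,0,0],[-1,0,0,0,0,0,0]]}}

```text
time: 29.92
eef_pos: [0.4806, 0.2318, 0.0658]
eef_rot: [-1.56, -0.194, 0.166]
wrist_force: [-1.5, -0.1, 5.5]
opening: 0.142
```

```bash
python3 - <<'E'
from h import *
s=st()
c=capture('side');cv2.imwrite("pics/s29.png",cv2.resize(c[140:210,190:290],None,fx=7,fy=7,interpolation=cv2.INTER_CUBIC))
E
```

```text
t 29.925 tcp [0.4806 0.2318 0.0658] grip [0.4803 0.2317 0.0848] yaw,pitch,roll [13.1275 -1.017   0.0675] pocket [0.5919 0.2578 0.0253] F [-1.5204 -0.0655  5.4919] T [-0.1935  0.3921  0.006 ] open 0.14246762508157954 q [-0.6608  0.4328  0.1793  2.0085 -0.1119  0.6921  1.3873]
```

View pics/s29.png

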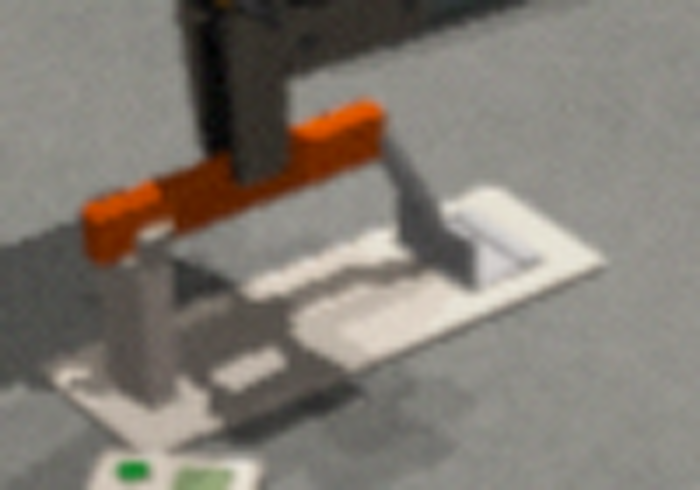

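Emit:
{"name": "arm_command", "arguments": {"motion": [[0,0,0,0,0,0,0],[0,0,0,0,0,0,0],[0,0,0,0,0,0,0],[0,0,0,0,0,0,0]]}}

```text
time: 30.48
eef_pos: [0.4803, 0.2316, 0.065]
eef_rot: [-1.561, -0.193, 0.166]
wrist_force: [0.4, -1.0, 0.9]
opening: 0.501
```

Emit:
{"name": "arm_command", "arguments": {"motion": [[0,0,-1,0,0,0,0],[0,0,-2.5,0,0,0,0],[0,0,-4,0,0,0,0],[0,0,-4,0,0,0,0],[0,0,-3,0,0,0,0]]}}

```text
time: 31.1
eef_pos: [0.4785, 0.2311, 0.2128]
eef_rot: [-1.559, -0.195, 0.164]
wrist_force: [-0.7, 0.7, -0.7]
opening: 0.5
```

```bash
python3 - <<'E'
from h import *
s=st()
c=capture('side');cv2.imwrite("pics/s30.png",cv2.resize(c[140:210,190:290],None,fx=7,fy=7,interpolation=cv2.INTER_CUBIC));cv2.imwrite("pics/s30f.png",c);w=capture('wrist');cv2.imwrite("pics/w30.png",w);cv2.imwrite("pics/t30.png",capture('top'))
hsv=cv2.cvtColor(w,cv2.COLOR_BGR2HSV)
m=cv2.inRange(hsv,(3,150,60),(22,255,255));m[:,:255]=0;m[:,310:]=0;m[300:]=0;m[:100]=0
m=cv2.morphologyEx(m,cv2.MORPH_CLOSE,np.ones((15,3)))
y=np.where(m[:,281])[0];print(y.min(),y.max());e=plane('wrist',[(281,y.min()),(281,y.max()+1)],.096,s);print(e,e.mean(0))
ys=np.arange(y.min()+8,y.max()-8,4);Q=plane('wrist',[(np.mean(np.where(m[v])[0]),v) for v in ys],.096,s)
k=np.polyfit(Q[:,0],Q[:,1],1);print('yaw',np.degrees(np.arctan(k[0])),np.polyval(k,.48))
E
```

```text
t 31.1 tcp [0.4785 0.2311 0.2128] grip [0.4781 0.231  0.2318] yaw,pitch,roll [13.1153 -1.1247  0.0967] pocket [0.5898 0.2571 0.1725] F [-0.6913  0.7414 -0.6859] T [ 0.0182  0.0247 -0.0479] open 0.5002733238135586 q [-0.6972  0.2274  0.2117  1.8965 -0.0521  1.0038  1.3361]
123 244
[[0.4073 0.2151 0.096 ]
 [0.5408 0.2463 0.096 ]] [0.4741 0.2307 0.096 ]
yaw 13.094565516739717 0.23100308962356245
```

View pics/s30.png

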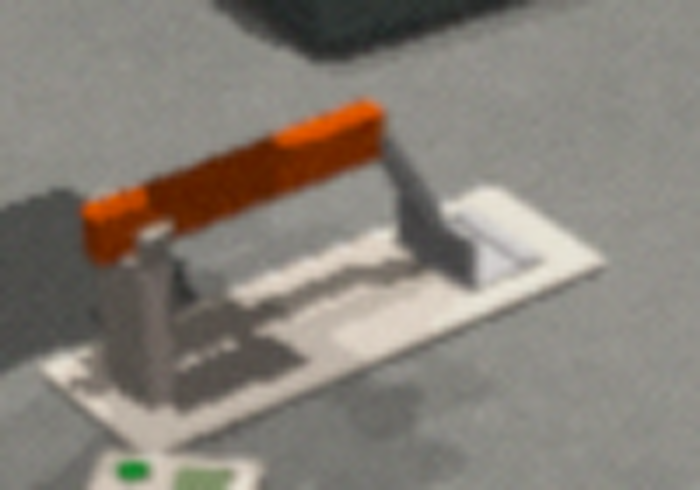

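View pics/w30.png

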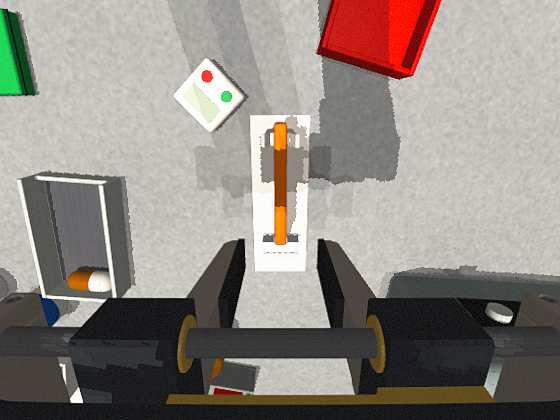

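View pics/t30.png

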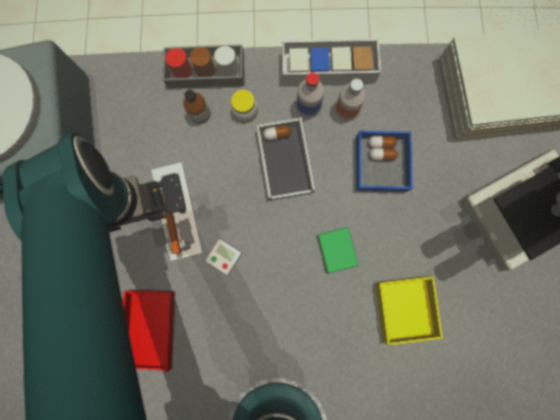

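Emit:
{"name": "arm_command", "arguments": {"motion": [[0,0,0,0,0,0,0],[0,0,0,0,0,0,0]]}}

```text
time: 31.5
eef_pos: [0.4773, 0.2305, 0.2089]
eef_rot: [-1.562, -0.192, 0.168]
wrist_force: [-0.5, 0.4, -0.2]
opening: 0.498
```

```bash
python3 - <<'E'
from h import *
for f in ['side0','s30f']:
    h=cv2.cvtColor(cv2.imread(f'pics/{f}.png'),cv2.COLOR_BGR2HSV);m=cv2.inRange(h,(3,180,70),(16,255,255));m[:,:190]=0;m[:,260:]=0;m[:140]=0;m[200:]=0
    c=max(cv2.findContours(m,0,1)[0],key=cv2.contourArea);print(f,cv2.minAreaRect(c))
print(close_job())
E
```

```text
side0 ((223.18963623046875, 165.22415161132812), (8.356289863586426, 45.495357513427734), 68.19859313964844)
s30f ((222.66754150390625, 165.43556213378906), (8.184722900390625, 45.44674301147461), 68.96248626708984)
the job is handed in; nothing more can be done
None
```

The job is done and handed in at about 31.5 s. Two capsules are in the blue carrier, the third is still in the steel tray, and the scoop is back on its stand.

- **Transfer:** I scooped the two nearest capsules one at a time, pushing with at most about 11 N. For each I lowered the nose until it was about 1 cm above the carrier floor, then tipped it out at about 35°.
- **Final views:** The top picture shows two capsules side by side in the carrier and one at the tray's far wall. The bottles and other bystanders look to be where they started, though I judged that by eye.
- **Scoop position:** The handle sits in the fork. In the side view its centre is within 1 pixel and 1° of the first picture. The wrist camera gives the same direction (13.1° against 13.0°) and the same sideways position to about 1 mm, but places it about 2 to 3 mm further back. That is close to the calibration error.
- **Slip in the grip:** The first push turned the scoop about 1–2° nose-down in the gripper, which I corrected for in the second scoop and in laying it home. My two estimates of the slip disagreed by about 1°.
- **Second capsule:** It rode a few millimetres off centre in the pocket, and it stayed in place until tipped.

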